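Uncover the mixing tins and close up the dosing row

TASK

Get the mixing tins ready for the doser: first take the lid off every tin that has one and lay the lids flat in the white lid tray, side by side with their grip bars up. Then push all five open tins together into one straight, square row with no gaps, the first butted flush against the middle of the yellow end stop and the rest following on along the green mat, and finally throw the red lock lever fully over, away from the robot. Leave the other things on the bench where they are.

Things in the scene. Friction and masses are not known exactly. Their poses are not given: they have to be found in the camera images.
- tinA: square blue mixing tin, empty, with a white and orange band, 58 x 58 mm and 80 mm high, open top, 3 mm walls; origin at the centre of its underside, z up; stands on the bench, possibly with a lid on
- tinB: square blue mixing tin, empty, with a white and orange band, 58 x 58 mm and 80 mm high, open top, 3 mm walls; origin at the centre of its underside, z up; stands on the bench, possibly with a lid on
- tinC: square blue mixing tin, empty, with a white and orange band, 58 x 58 mm and 80 mm high, open top, 3 mm walls; origin at the centre of its underside, z up; stands on the bench, possibly with a lid on
- tinD: square blue mixing tin, empty, with a white and orange band, 58 x 58 mm and 80 mm high, open top, 3 mm walls; origin at the centre of its underside, z up; stands on the bench, possibly with a lid on
- tinE: square blue mixing tin, empty, with a white and orange band, 58 x 58 mm and 80 mm high, open top, 3 mm walls; origin at the centre of its underside, z up; stands on the bench, possibly with a lid on
- lidA: loose black slip-over lid, 65 x 65 mm, its 3 mm top plate rests on a tin's rim and its skirt hangs 10 mm down outside the tin with 1.5 mm play; a grey grip bar 12 mm (x) by 40 mm (y) stands on it, from 3 to 27 mm above the origin; origin at the centre of the underside of the top plate (10 mm above the lower edge of the skirt), z up; may be absent
- lidB: loose black slip-over lid, 65 x 65 mm, its 3 mm top plate rests on a tin's rim and its skirt hangs 10 mm down outside the tin with 1.5 mm play; a grey grip bar 12 mm (x) by 40 mm (y) stands on it, from 3 to 27 mm above the origin; origin at the centre of the underside of the top plate (10 mm above the lower edge of the skirt), z up; may be absent
- lidC: loose black slip-over lid, 65 x 65 mm, its 3 mm top plate rests on a tin's rim and its skirt hangs 10 mm down outside the tin with 1.5 mm play; a grey grip bar 12 mm (x) by 40 mm (y) stands on it, from 3 to 27 mm above the origin; origin at the centre of the underside of the top plate (10 mm above the lower edge of the skirt), z up; may be absent
- lidD: loose black slip-over lid, 65 x 65 mm, its 3 mm top plate rests on a tin's rim and its skirt hangs 10 mm down outside the tin with 1.5 mm play; a grey grip bar 12 mm (x) by 40 mm (y) stands on it, from 3 to 27 mm above the origin; origin at the centre of the underside of the top plate (10 mm above the lower edge of the skirt), z up; may be absent
- lidE: loose black slip-over lid, 65 x 65 mm, its 3 mm top plate rests on a tin's rim and its skirt hangs 10 mm down outside the tin with 1.5 mm play; a grey grip bar 12 mm (x) by 40 mm (y) stands on it, from 3 to 27 mm above the origin; origin at the centre of the underside of the top plate (10 mm above the lower edge of the skirt), z up; may be absent
- endstop: yellow steel end stop fixed to the bench, a block 70 mm (x) by 30 mm (y), 60 mm high, on a 100 x 30 x 6 mm foot; origin at the centre of its underside; the row of tins is built against its -y face, which lies 15 mm from the origin, and runs on along its -y axis over a pale green mat painted flat on the bench
- lidtray_in (a point): lid tray, white, fixed, 150 mm (x) by 224 mm (y) inside, 4 mm walls, rim 16 mm above the bench; the point is the centre of its inner floor, axes along its sides; holds six lids side by side, two (x) by three (y)
- lock (a joint): row lock: red toggle lever on a small grey block, length 80 mm; 0 leans fully towards the robot (-x), about 1.0 leans fully away (+x) = locked; stays where it is left
- lock_tip (a point): the free tip of the red lever
- lock_base: the fixed grey block under the lever; origin at the centre of its underside; the lever swings in its x-z plane, towards its +x to lock
- jar: bystander: small amber glass jar, radius 18 mm, 55 mm high
- tape: bystander: yellow roll of masking tape lying flat, radius 45 mm, 24 mm high
- can: bystander: round blue paint can, radius 42 mm, 105 mm high
- thinner: bystander: white plastic bottle with a red cap, radius 30 mm, 120 mm high
- cup: bystander: grey open cup, radius 38 mm, 90 mm high
- opener: bystander: screwdriver lying on the bench
- swatches: bystander: orange swatch box, 60 x 110 x 22 mm

How it is judged:
By the outcome, as a careful person would: the job done as asked, in the order asked, and still so for the second after the job is handed in, with the robot touching nothing.
Of lidA, lidB, lidC, lidD, lidE only 3 to 5 are there at a start; the rules pass over those that are not, and their reading is None.
At some moment in a run one of tinA, tinB, tinC, tinD, tinE may be knocked a few centimetres aside while the robot is not near it.
Once in a run the grip may slacken for a moment while it holds something.
It also fails if it takes over 210 s, if anything falls off the work surface, if the arm or the gripper's body presses on something with over 40 N, if the wrist force passes 120 N, or if a joint passes its speed limit or range.

ROBOT

A 6-joint arm with a two-finger parallel gripper is mounted at the origin on the work surface. World frame = base frame: x ahead of the robot, y to its left, z up, the work surface at z = 0. Lengths are in m, angles in rad, forces in N, time in s.
With the tool pointing down it reaches from about 0.325 to 0.875 m from the base axis. Payload 4.4 kg.
Tool frame: the origin (TCP) lies on the centre line of the jaws, within the pads' length; the fingertips stand 8 mm ahead of it and the grasp point (between the pads) lies 11 mm behind it; z points along the fingers, y is the line along which they close (so a half turn about z gives the same grasp; the last joint's range is limited). The gripper opens to 85 mm and grips with 20 to 120 N. Pads are 22 mm wide; open, the fingers measure 114 mm over their backs; the gripper's body (76 mm by 85 mm) begins 54 mm behind the grasp point. The pads swing forward as they close: fully open they stand 13 mm farther back than shut.
Start: joints at [1.056, 0.207, 1.542, -0, 1.393, -0.15], TCP at [0.205, 0.537, 0.239] pointing down, gripper open.
Joint ranges: [-2.73, 2.73], [-0.86, 2.22], [0.23, 2.46], [-1.11, 4.25], [0.08, 2.63], [-2.82, 2.82]. Speed limits (rad/s): [2.79, 2.79, 3.14, 3.14, 3.14, 3.14].

INTERFACE

Orientations are given as a unit quaternion [w, x, y, z].
In Python, from workcell import r gives the robot as it stands.
- The arm moves only by the shell command python3 -m crank 'ROWS' [FORCE]. ROWS is JSON, a list of rows, each a list of 7 numbers: the shift along the tool's x, y, z each as a share of 40 mm, from -1 to 1, then the turn, a rotation vector about the tool's x, y, z each as a share of 0.5 rad, from -1 to 1, then the finger opening in mm, from 0 to 85.4. In form: [[x, y, z, rx, ry, rz, hand], ...]. A call has 1 to 8 rows; each row shifts and turns the commanded pose from where the row before left it, along the tool's axes as they then stand; what a row does not reach is not made up. A row lasts 1/10 s, in which the tool goes at most 50 mm and 8.59 degrees, less where a joint would pass 70% of its speed; a pose out of reach is approached as far as the arm can. A call with a number of a shift or a turn outside -1 to 1 is refused whole. A call with a gripper value outside its range is refused whole. The fingers move at their own pace and stop on an object; FORCE is the grip in N (left out, the last holds). Time passes only in rows, so rows that do not move let the fingers close. It gives the time, the measured TCP pose, the force, the opening and the grip force at its end, in the units of the state.
- r.read_state(): the state, without advancing time (a new reading comes with each control period).
- r.capture(name): name is "scene" or "top" or "wrist"; returns a dict with "color" (400x640x3 uint8, red, green, blue), "z_map" (400x640 float32, m along the optical axis (not along the pixel's ray), 0 where there is no reading), "fov_y" (degrees; the focal length in pixels is half the picture's height over the tangent of half this angle, whatever the lens; pixels are square), "cx", "cy" (the principal point, pixels), "k1" (the pictures are not rectified: a ray, as slopes to the right and down, at radius r is drawn at 1 + k1 r^2 times it, then the intrinsics apply), "origin" and "orientation" of the camera in the world. Camera axes: x right, y down, z forward; pixel columns grow to the right and rows downward; lengths in m; the calibration is good to about 2 mm. A picture is of the moment at which its call begins.
- r.close_job(): hands the job in; it is judged then, once.
Trained networks look in a picture, given as the dict that the camera call returned (one of the last four; its "shot" number tells which), for a name from the list of things; names that differ only in an ending like _2 or _b are one class to them, and where a whole thing is asked for, a point or a joint stands for the part that bears it (a point fixed in the world has none). Each returns a list of dicts, best first, with "p" (0 to 1); they miss things now and then, are a little off and sometimes report something else, mostly with a low value. They report only what shows in the picture. A call takes as long as a camera call.
- r.trace(picture, label): "mask" (400x640 bool, what is visible of it) and "at" ([column, row] in pixels, amid what is visible of it).
- r.landmark_of(picture, label): "at" ([column, row] in pixels: a listed point, or the origin of a listed thing).
The state is a dict: "time": time; "joint_positions": joint angles; "dq": joint speeds; "effort": joint torques, N m; "eef_pos": TCP position; "orientation": TCP orientation; "force": force on the tool from outside, world axes, zero at the start; "wrist_torque": the same for the moment, N m; "width": opening from 0.0 (shut) to 1.0 (fully open); "grip_force": force on a finger pad.
Only numpy, scipy, OpenCV 4.12 (cv2) and the standard library are available. Lean on these libraries where they do the work, as an engineer would, in place of code of your own. Each camera call takes 0.05 s, during which the arm holds its last target. There are 200 camera calls.

## Working session

There is one attempt and no reset: what is moved stays moved. The work goes in short steps, Python scripts to look and compute and a shell command to move; the robot and the scene stay as the last step left them, time stands still between calls to the robot, and variables do not carry over. Pictures are saved under pics/ and viewed, at most 14 in all, crops included, and the job is handed in when it is done.

```bash
ls; mkdir -p pics
cat > h.py <<'E'
import numpy as np, cv2
from scipy.spatial.transform import Rotation as R
from workcell import r
def q2R(q): return R.from_quat([q[1],q[2],q[3],q[0]]).as_matrix()
def intr(p):
    h=p["color"].shape[0]; return h/2/np.tan(np.radians(p["fov_y"])/2)
def ray(p,uv):
    f=intr(p); uv=np.atleast_2d(uv).astype(float)
    d=np.stack([(uv[:,0]-p["cx"])/f,(uv[:,1]-p["cy"])/f],1); s=d.copy()
    for _ in range(20): s=d/(1+p["k1"]*(s**2).sum(1,keepdims=True))
    return np.c_[s,np.ones(len(s))]
def onz(p,uv,z):  # intersect pixel rays with plane z
    w=ray(p,uv)@q2R(p["orientation"]).T; o=np.array(p["origin"])
    return o+w*((z-o[2])/w[:,2])[:,None]
def cloud(p,mask=None):
    z=p["z_map"]; m=(z>0) if mask is None else (mask&(z>0))
    v,u=np.nonzero(m); c=ray(p,np.c_[u,v])*z[v,u][:,None]
    return c@q2R(p["orientation"]).T+np.array(p["origin"]), np.c_[u,v]
def save(p,n): cv2.imwrite(f"pics/{n}.png",p["color"][:,:,::-1])
E
python3 - <<'E'
from h import *
for n in ["scene","top"]:
    p=r.capture(n); save(p,n+"0"); print(n,p["origin"],p["orientation"],p["fov_y"],p["cx"],p["cy"],p["k1"])
    for l in ["tinA","lidA","endstop","lidtray_in","lock_tip","lock_base"]:
        f=r.trace(p,l); g=r.landmark_of(p,l)
        for d in f[:7]:
            if d["p"]>.3:
                c,_=cloud(p,d["mask"]); print(l,"T",round(d["p"],2),np.round(d["at"]),d["mask"].sum(),np.round(np.median(c,0),3),np.round(np.percentile(c,98,axis=0),3) if len(c) else 0)
        for d in g[:7]:
            if d["p"]>.3: print(l,"L",round(d["p"],2),np.round(d["at"]),np.round(onz(p,d["at"],{"t":0,"l":0.08}.get(l[0],0) if l!="lidtray_in" else 0.003)[0],3))
print(r.read_state())
E
```

```text
pics
scene [1.3558176  0.19376217 0.98270812] [-0.21805113  0.58076019  0.73482327 -0.27423724] 47.4747834671732 322.8855500845198 194.16911645063936 -0.005617934422599217
tinA T 0.8 [307. 217.] 411 [ 0.646 -0.012  0.034] [0.654 0.014 0.071]
tinA L 0.96 [312. 216.] [ 0.609 -0.013  0.   ]
tinA L 0.38 [385. 188.] [0.46  0.168 0.   ]
lidA T 0.57 [307. 201.] 573 [ 0.627 -0.015  0.083] [0.655 0.016 0.107]
lidA L 0.95 [306. 201.] [ 0.624 -0.022  0.08 ]
endstop T 0.83 [354. 230.] 2148 [0.656 0.11  0.001] [0.677 0.245 0.061]
endstop T 0.7 [391. 276.] 1144 [0.764 0.219 0.021] [0.796 0.271 0.025]
endstop L 0.75 [400. 238.] [0.625 0.232 0.   ]
lidtray_in T 0.62 [387. 188.] 3446 [0.458 0.169 0.004] [0.54  0.275 0.017]
lidtray_in L 0.73 [386. 190.] [0.467 0.171 0.003]
lock_tip T 0.47 [271. 146.] 133 [ 0.439 -0.181  0.082] [ 0.459 -0.171  0.107]
lock_tip T 0.38 [308. 218.] 375 [ 0.647 -0.012  0.031] [0.653 0.013 0.061]
lock_tip L 0.71 [270. 141.] [ 0.427 -0.185  0.08 ]
lock_tip L 0.51 [391. 278.] [0.802 0.223 0.08 ]
lock_base T 0.77 [271. 161.] 436 [ 0.468 -0.179  0.025] [ 0.498 -0.157  0.105]
loc
[... 1124 characters left out ...]
  0.08 ]
{'time': 1.3, 'joint_positions': array([ 1.05548868e+00,  2.06586240e-01,  1.54148039e+00, -9.82232668e-06,
        1.39351152e+00, -1.50489042e-01]), 'dq': array([-0.00023943,  0.00041943, -0.00053785, -0.00072564,  0.00090117,
        0.00028309]), 'effort': array([ 7.59265258e-04, -3.83046269e+01, -2.91967374e+01, -3.55099328e-04,
        8.86040452e-04,  1.34098156e-05]), 'eef_pos': array([0.20515999, 0.53716272, 0.23929881]), 'orientation': array([6.93841894e-06, 1.81398579e-01, 9.83409658e-01, 5.27352379e-06]), 'force': array([-0.07028062, -0.10204901, -0.83243135]), 'wrist_torque': array([ 0.05681463,  0.02807955, -0.03006759]), 'grip_force': 0.0, 'width': 0.9995430567125045}
```

View pics/scene0.png

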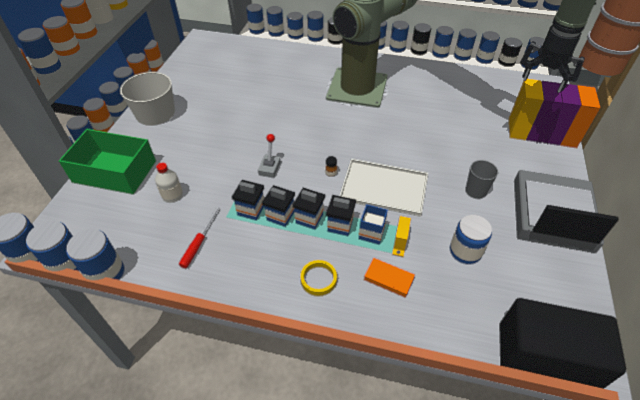

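View pics/top0.png

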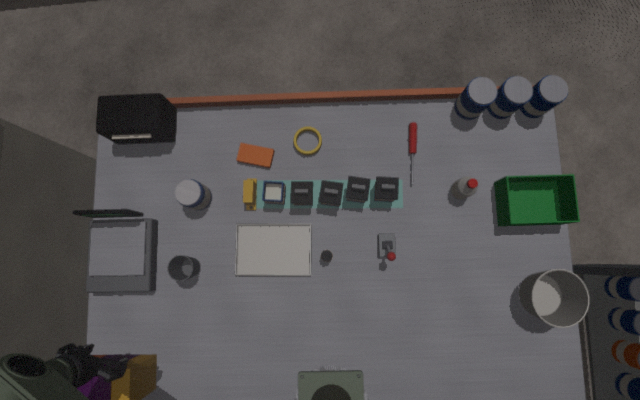

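Row of five tins on the mat: in the top view the open one is at (273,192), and the lidded ones are at (302,193), (331,193), (358,188) and (386,188). The end stop is at (250,193), the tray at (273,250) and the lever at (386,247). Next I measure poses from depth.

```bash
cat >> h.py <<'E'
def rect(pts):
    (c,s,a)=cv2.minAreaRect((pts[:,:2]*1000).astype(np.float32)); a=(a+45)%90-45
    return np.round(c,1),np.round(s,1),round(a,1)
def tops(p,ys,xs=(.55,.69),zlo=.068,half=.045):
    c,uv=cloud(p)
    for x,y in ys:
        m=(abs(c[:,1]-y)<half)&(abs(c[:,0]-x)<half)
        for lab,lo,hi in (("top",.072,.096),("bar",.098,.125)):
            q=c[m&(c[:,2]>lo)&(c[:,2]<hi)]
            if len(q)>8:
                print(p.get("name",""),(x,y),lab,len(q),"med",np.round(np.median(q,0)*1000,1),"rect",*rect(q))
E
python3 - <<'E'
from h import *
for n in ["top","scene"]:
    p=r.capture(n); c,uv=cloud(p)
    # cluster high points in row area
    m=(c[:,0]>.55)&(c[:,0]<.70)&(c[:,1]>-.3)&(c[:,1]<.30)&(c[:,2]>.05)
    im=np.zeros((400,640),np.uint8); im[uv[m][:,1],uv[m][:,0]]=1
    k,lab=cv2.connectedComponents(im)
    print(n)
    L=lab[uv[:,1],uv[:,0]]
    for i in range(1,k):
        q=c[m&(L==i)]
        if len(q)<20: continue
        print(len(q),"med",np.round(np.median(q,0)*1000),"rect",*rect(q),"zmax",q[:,2].max().round(3))
        for lo,hi in ((.06,.094),(.1,.12)):
            w=q[(q[:,2]>lo)&(q[:,2]<hi)]
            if len(w)>8: print("    ",lo,len(w),np.round(w.mean(0)*1000),*rect(w))
    hsv=cv2.cvtColor(p["color"],cv2.COLOR_RGB2HSV)
    H=hsv[uv[:,1],uv[:,0]]
    g=(H[:,0]>70)&(H[:,0]<95)&(H[:,1]>50)&(c[:,2]<.01)&(abs(c[:,0]-.62)<.1)&(abs(c[:,1])<.3)
    print("mat",g.sum(),rect(c[g]), c[g][:,2].mean())
    w=c[(c[:,2]>.008)&(c[:,2]<.02)&(abs(c[:,0]-.46)<.12)&(abs(c[:,1]-.17)<.16)]
    print("tray rim",len(w),rect(w), np.percentile(w,[2,98],axis=0).round(3))
    w=c[(abs(c[:,0]-.45)<.08)&(abs(c[:,1]+.18)<.05)]
    for lo,hi in((.008,.045),(.05,.07),(.07,.09),(.09,.13)):
        z=w[(w[:,2]>lo)&(w[:,2]<hi)]
        if len(z)>3: print("lock",lo,len(z),z.mean(0).round(3),rect(z))
E
```

```text
top
503 med [625. -97.  85.] rect [628.6 -98. ] [64.9 66.4] -10.0 zmax 0.112
     0.06 429 [627. -97.  84.] [628.6 -98. ] [64.9 66.4] -10.0
     0.1 63 [628. -98. 107.] [628.3 -97.6] [39.4 12.2] -9.8
514 med [ 623. -182.   85.] rect [ 626.6 -183.3] [65.5 65.9] -5.1 zmax 0.113
     0.06 443 [ 625. -182.   84.] [ 626.6 -183.3] [65.5 65.9] -5.1
     0.1 66 [ 626. -183.  108.] [ 626.3 -183.1] [40.3 12.4] -4.7
237 med [632. 231.  61.] rect [631.9 232.2] [30.6 68.5] -1.0 zmax 0.067
     0.06 150 [633. 231.  62.] [631.4 231.6] [67.7 28.4] 0.4
310 med [631. 158.  60.] rect [628.2 154.8] [59.  58.5] -5.3 zmax 0.088
     0.06 159 [629. 155.  75.] [628.2 154.8] [59.  58.5] -5.3
483 med [618.  67.  85.] rect [620.8  67.4] [62.4 65.4] -1.2 zmax 0.113
     0.06 425 [621.  67.  84.] [620.8  67.4] [62.4 65.4] -1.2
     0.1 56 [620.  68. 107.] [620.2  68.6] [38.3 12.1] -8.2
499 med [615. -18.  85.] rect [618.2 -18.2] [64.9 66. ] -9.8 zmax 0.113
     0.06 433 [616. -18.  84.] [618.2 -18.2] [64.9 66. ] -9.8
     0.1 64 [617. -18. 108.] [617.9 -17.8] [39.  12.3] -8.9
mat 1172 (array([626.5, -13.6]), arr
[... 1230 characters left out ...]
[58.5 62.6] -5.2
281 med [639. 233.  59.] rect [634.8 232.9] [29.7 71.1] -1.6 zmax 0.065
     0.06 88 [638. 233.  61.] [635.7 232.7] [28.2 68.8] -2.6
mat 1748 (array([628.5, -12. ]), array([459.7,  93.1]), -0.9) 4.9445134793242084e-05
tray rim 557 (array([459.4, 145.3]), array([268.7, 167.1]), -1.2) [[0.379 0.018 0.008]
 [0.542 0.279 0.019]]
lock 0.008 349 [ 0.472 -0.179  0.024] (array([ 465.4, -181.7]), array([51.5, 72.3]), -0.7)
lock 0.05 19 [ 0.449 -0.181  0.059] (array([ 449.5, -181.4]), array([13.8,  7.2]), 8.4)
lock 0.07 27 [ 0.441 -0.181  0.079] (array([ 442.2, -178.8]), array([15.7, 15.7]), 1.5)
lock 0.09 60 [ 0.433 -0.18   0.1  ] (array([ 431.5, -179.2]), array([21.5, 23.1]), -40.6)
```

```bash
cat >> h.py <<'E'
def plan(x,y,z,yaw):
    s=r.read_state(); T=q2R(s["orientation"]); cur=np.arctan2(T[1,1],T[0,1])
    d=T.T@(np.array([x,y,z])-s["eef_pos"])
    print("t",round(s["time"],1),"tcp",s["eef_pos"].round(4),"yaw",np.degrees(cur).round(2),"tilt",(T[:2,2]).round(4),"| units",(d/.04).round(3),"turn units",(-(np.radians(yaw)-cur)/.5).round(3),"F",s["force"].round(1),"w",round(s["width"]*85.4,1),"g",round(s["grip_force"],1))
E
python3 -m crank '[[0,0,0,0,0,0.3,85],[0,0,0,0,0,0.3,85],[0,0,0,0,0,0.3,85],[0,0,0,0,0,0.3,85],[0,0,0,0,0,0.3,85],[0,0,0,0,0,0.3,60],[0,0,0,0,0,0.3,60],[0,0,0,0,0,0.3,60]]'
python3 -m crank '[[-0.84,0.74,0,0,0,0.06,60],[-0.84,0.74,0,0,0,0,60],[-0.84,0.74,0,0,0,0,60],[-0.84,0.74,0,0,0,0,60],[-0.84,0.74,0,0,0,0,60],[-0.84,0.74,0,0,0,0,60],[-0.84,0.74,0,0,0,0,60]]'
python3 -m crank '[[-0.84,0.74,0,0,0,0,60],[-0.84,0.74,0,0,0,0,60],[-0.84,0.74,0,0,0,0,60],[-0.84,0.74,0,0,0,0,60],[-0.84,0.74,0,0,0,0,60],[-0.84,0.74,0,0,0,0,60],[0,0,0,0,0,0,60]]'
python3 - <<'E'
from h import *
plan(.621,.068,.2,-1.5)
p=r.capture("wrist"); save(p,"w1"); print(p["origin"],p["orientation"])
c,_=cloud(p); b=c[(c[:,2]>.1)&(c[:,2]<.118)&(abs(c[:,0]-.62)<.05)&(abs(c[:,1]-.068)<.05)]
print(len(b)); 
if len(b)>5: print(b.mean(0),rect(b))
E
```

```text
time: 2.2
eef_pos: [0.2051, 0.5372, 0.2393]
orientation: [0.0, 0.707, 0.707, 0.0]
force: [-0.5, -0.0, 0.5]
width: 0.703
grip_force: 0.0
time: 2.9
eef_pos: [0.4086, 0.2965, 0.2396]
orientation: [0.0, 0.715, 0.699, 0.0]
force: [0.7, 1.1, -0.3]
width: 0.699
grip_force: 0.0
time: 3.6
eef_pos: [0.5835, 0.0874, 0.2393]
orientation: [0.002, 0.718, 0.696, 0.0]
force: [-0.4, 0.2, -0.2]
width: 0.702
grip_force: 0.0
t 3.6 tcp [0.5835 0.0874 0.2393] yaw -1.72 tilt [ 0.0022 -0.002 ] | units [-0.456  0.948  0.985] turn units -0.008 F [-0.4  0.2 -0.2] w 60.0 g 0.0
[0.58552499 0.16799687 0.37331291] [ 1.58049281e-01  9.87318092e-01 -1.49341566e-02 -6.17081353e-04]
513
[0.62138386 0.07106098 0.10612139] (array([621.7,  69.9]), array([39.5, 12.3]), -1.9)
```

View pics/w1.png

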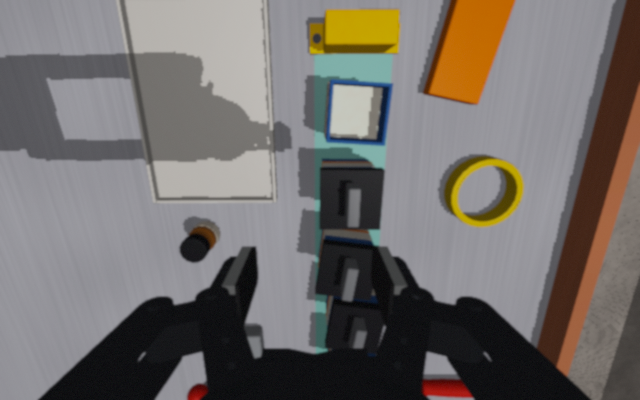

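The wrist view shows the grip bars lying along y at (353,205), (350,278) and (357,335). The open tin is at (358,112), the end stop at (360,30) and the tray at left. The jaws close along x, as wanted. Next I move over lid 1 and measure the tray and stop from this view.

```bash
python3 -m crank '[[-0.23,0.47,0.9,0,0,0,45],[-0.22,0.47,0.9,0,0,0,45],[0,0,0.9,0,0,0,45],[0,0,0,0,0,0,45],[0,0,0,0,0,0,45]]'
python3 - <<'E'
from h import *
plan(.622,.0695,.094,-1.8)
p=r.capture("wrist"); c,uv=cloud(p)
w=c[(c[:,2]>.009)&(c[:,2]<.022)&(c[:,0]>.36)&(c[:,0]<.56)&(c[:,1]>.03)&(c[:,1]<.3)]
print("tray",len(w),rect(w),np.percentile(w,[1,99],axis=0).round(4))
w=c[(c[:,2]>.05)&(c[:,2]<.07)&(abs(c[:,0]-.632)<.06)&(c[:,1]>.2)&(c[:,1]<.27)]
print("stop",len(w),rect(w) if len(w)>5 else 0)
p=r.capture("top"); c,uv=cloud(p)
w=c[(c[:,2]>.01)&(c[:,2]<.022)&(c[:,0]>.36)&(c[:,0]<.56)&(c[:,1]>.035)&(c[:,1]<.3)]
for lo,hi,ax in((.36,.40,0),(.52,.55,0),(.03,.07,1),(.26,.3,1)):
    q=w[(w[:,ax]>lo)&(w[:,ax]<hi)]; o=1-ax; q=q[(q[:,o]>np.percentile(w[:,o],15))&(q[:,o]<np.percentile(w[:,o],85))]
    if len(q)>10: print("side",ax,len(q),np.polyfit(q[:,o],q[:,ax],1).round(4), np.median(q[:,ax]).round(4))
E
```

```text
time: 4.15
eef_pos: [0.6164, 0.0744, 0.131]
orientation: [-0.001, 0.715, 0.699, -0.001]
force: [0.6, -0.3, 0.3]
width: 0.527
grip_force: 0.0
t 4.2 tcp [0.6164 0.0744 0.131 ] yaw -1.3 tilt [-0.0024  0.0004] | units [-0.119  0.146  0.924] turn units 0.017 F [ 0.6 -0.3  0.3] w 45.0 g 0.0
tray 4804 (array([457.4, 139.7]), array([181.9, 159.5]), -1.5) [[0.3783 0.0484 0.0091]
 [0.5386 0.226  0.0167]]
stop 0 0
side 0 27 [0.0369 0.3754] 0.3836
side 0 21 [-0.2834  0.6079] 0.5356
side 1 24 [-0.0354  0.0654] 0.0504
side 1 80 [-0.027   0.2893] 0.277
```

```bash
python3 -m crank '[[-0.11,0.14,0.4,0,0,0.02,45],[0,0,0.5,0,0,0,45],[0,0,0,0,0,0,45],[0,0,0,0,0,0,5],[0,0,0,0,0,0,5],[0,0,0,0,0,0,5],[0,0,0,0,0,0,5],[0,0,0,0,0,0,5]]' 60
python3 -c "
from h import *
plan(.622,.0695,.094,-1.8)"
python3 -m crank '[[0,0,-0.3,0,0,0,5],[0,0,-0.8,0,0,0,5],[0,0,-0.8,0,0,0,5],[0,0,0,0,0,0,5],[0,0,0,0,0,0,5]]'
python3 - <<'E'
from h import *
plan(.424,.238,.16,-1.7)
p=r.capture("wrist"); save(p,"w2")
E
```

```text
time: 5.05
eef_pos: [0.6236, 0.0687, 0.0967]
orientation: [0.001, 0.719, 0.695, 0.001]
force: [-2.0, -0.3, 6.3]
width: 0.125
grip_force: 60.4
t 5.0 tcp [0.6236 0.0687 0.0967] yaw -1.94 tilt [ 0.0016 -0.0001] | units [ 0.018 -0.042  0.068] turn units -0.005 F [-2.  -0.3  6.3] w 10.6 g 60.4
time: 5.55
eef_pos: [0.624, 0.0687, 0.1728]
orientation: [0.001, 0.719, 0.695, 0.001]
force: [0.0, 0.2, -0.9]
width: 0.125
grip_force: 59.6
t 5.5 tcp [0.624  0.0687 0.1728] yaw -1.95 tilt [ 0.0033 -0.0001] | units [ 4.06  -5.141  0.303] turn units -0.009 F [ 0.   0.2 -0.9] w 10.6 g 59.6
```

View pics/w2.png

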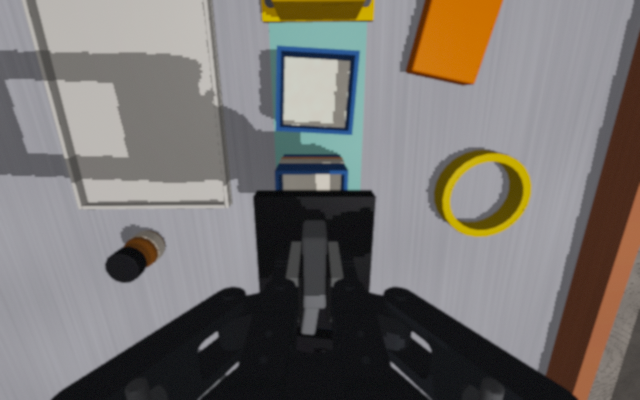

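The lid hangs in the jaws with the bar centred at (315,260), and the tin underneath is now open. Next I carry it to the far tray slot.

```bash
python3 -m crank '[[0.58,-0.73,0,0,0,0,5],[0.58,-0.73,0,0,0,0,5],[0.58,-0.73,0,0,0,0,5],[0.58,-0.73,0,0,0,0,5],[0.58,-0.73,0,0,0,0,5],[0.58,-0.73,0,0,0,0,5],[0.58,-0.73,0,0,0,0,5],[0,0,0,0,0,0,5]]'
python3 - <<'E'
from h import *
plan(.424,.238,.045,-1.7)
E
```

```text
time: 6.4
eef_pos: [0.4192, 0.2395, 0.1688]
orientation: [-0.002, 0.717, 0.697, -0.003]
force: [-0.3, -0.5, -1.3]
width: 0.12
grip_force: 59.7
t 6.4 tcp [0.4192 0.2395 0.1688] yaw -1.7 tilt [-0.0066 -0.0008] | units [-0.031  0.142  3.095] turn units 0.0 F [-0.3 -0.5 -1.3] w 10.3 g 59.7
```

```bash
python3 -m crank '[[0,0.1,0.6,0,0,0,5],[0,0,0.8,0,0,0,5],[0,0,0.8,0,0,0,5],[0,0,0.6,0,0,0,5],[0,0,0.2,0,0,0,5],[0,0,0,0,0,0,5],[0,0,0,0,0,0,5]]'
python3 - <<'E'
from h import *
plan(.424,.238,.032,-1.7)
E
```

```text
time: 7.1
eef_pos: [0.4291, 0.2378, 0.0518]
orientation: [0.0, 0.719, 0.695, 0.0]
force: [-0.2, 0.0, -0.6]
width: 0.124
grip_force: 59.7
t 7.1 tcp [0.4291 0.2378 0.0518] yaw -1.96 tilt [0.0009 0.0002] | units [ 0.    -0.128  0.495] turn units -0.009 F [-0.2  0.  -0.6] w 10.6 g 59.7
```

```bash
python3 -m crank '[[0,-0.15,0.2,0,0,0,5],[0,0,0.2,0,0,0,5],[0,0,0.06,0,0,0,5],[0,0,0.04,0,0,0,5],[0,0,0,0,0,0,5],[0,0,0,0,0,0,5]]'
python3 - <<'E'
from h import *
plan(.424,.238,.030,-1.7)
E
```

```text
time: 7.7
eef_pos: [0.4225, 0.2381, 0.0314]
orientation: [0.0, 0.719, 0.695, 0.0]
force: [0.0, -0.3, -0.5]
width: 0.123
grip_force: 59.7
t 7.7 tcp [0.4225 0.2381 0.0314] yaw -1.94 tilt [0.0004 0.0001] | units [-0.001  0.037  0.036] turn units -0.008 F [ 0.  -0.3 -0.5] w 10.5 g 59.7
```

```bash
python3 -m crank '[[0,0,0.05,0,0,0,5],[0,0,0,0,0,0,5],[0,0,0,0,0,0,30],[0,0,0,0,0,0,30],[0,0,0,0,0,0,30],[0,0,-0.4,0,0,0,30],[0,0,-0.9,0,0,0,30],[0,0,-0.9,0,0,0,30]]'
python3 -m crank '[[0,0,-0.9,0,0,0,30],[0,0,0,0,0,0,30]]'
python3 - <<'E'
from h import *
plan(.618,-.018,.17,-9)
p=r.capture("top"); c,_=cloud(p)
b=c[(c[:,2]>.025)&(c[:,2]<.06)&(abs(c[:,0]-.424)<.045)&(abs(c[:,1]-.238)<.045)]; print("bar",len(b),b.mean(0).round(4) if len(b) else 0, rect(b) if len(b)>4 else 0)
tops(p,[(.618,-.018),(.628,-.098),(.626,-.183),(.63,.155),(.622,.07)])
E
```

```text
time: 8.5
eef_pos: [0.4212, 0.2376, 0.1172]
orientation: [-0.001, 0.719, 0.695, -0.001]
force: [0.8, 0.2, 0.1]
width: 0.353
grip_force: 0.0
time: 8.7
eef_pos: [0.4265, 0.2395, 0.1589]
orientation: [0.003, 0.719, 0.695, 0.005]
force: [0.2, -0.9, 1.4]
width: 0.352
grip_force: 0.0
t 8.7 tcp [0.4265 0.2395 0.1589] yaw -1.94 tilt [0.0114 0.004 ] | units [-6.271  5.007 -0.248] turn units 0.246 F [ 0.2 -0.9  1.4] w 30.0 g 0.0
bar 63 [0.4231 0.2355 0.0413] (array([422.6, 236.8]), array([38.3, 11.9]), -1.4)
 (0.618, -0.018) top 433 med [611.9 -18.7  84.3] rect [616.6 -25.2] [79.2 65.4] -9.4
 (0.618, -0.018) bar 67 med [616.6 -19.1 107.8] rect [617.9 -17.8] [39.2 12.6] -10.1
 (0.628, -0.098) top 434 med [623.2 -97.   84.3] rect [629. -92.] [76.8 65.9] -9.6
 (0.628, -0.098) bar 63 med [627.9 -97.5 107.5] rect [628.4 -98.5] [38.3 12.9] -10.2
 (0.626, -0.183) top 443 med [ 621.  -181.8   84.4] rect [ 626.5 -183.3] [65.8 66.2] -5.1
 (0.626, -0.183) bar 68 med [ 625.3 -182.9  107.2] rect [ 625.9 -183.6] [40.5 11.9] -2.8
 (0.63, 0.155) top 111 med [629.1 154.4  80.5] rect [628.2 154.6] [58.7 59. ] -5.3
 (0.622, 0.07) top 95 med [634.4  68.5  80.3] rect [621.6  67.6] [56.8 58.4] -1.4
```

```bash
python3 -m crank '[[-0.78,0.625,0,0,0,0,40],[-0.78,0.625,0,0,0,0,40],[-0.78,0.625,0,0,0,0,40],[-0.78,0.625,0,0,0,0,40],[-0.78,0.625,0,0,0,0,40],[-0.78,0.625,0,0,0,0,40],[-0.78,0.625,0,0,0,0,40],[-0.78,0.625,0,0,0,0,40]]'
python3 -m crank '[[0,0,0.3,0,0,0.25,40],[0,0,0.4,0,0,0,40],[0,0,0,0,0,0,40],[0,0,0,0,0,0,40]]'
python3 - <<'E'
from h import *
plan(.619,-.018,.098,-9.5)
E
```

```text
time: 9.55
eef_pos: [0.6131, -0.0195, 0.1509]
orientation: [-0.002, 0.719, 0.695, -0.001]
force: [-0.2, 1.1, 0.1]
width: 0.473
grip_force: 0.0
time: 9.95
eef_pos: [0.6117, -0.0172, 0.1232]
orientation: [-0.002, 0.76, 0.65, -0.001]
force: [-0.5, 0.1, 0.4]
width: 0.472
grip_force: 0.0
t 9.9 tcp [ 0.6117 -0.0172  0.1232] yaw -8.96 tilt [-0.0044  0.0009] | units [0.008 0.186 0.628] turn units 0.019 F [-0.5  0.1  0.4] w 40.3 g 0.0
```

```bash
python3 -m crank '[[0,0.18,0.3,0,0,0.02,40],[0,0,0.3,0,0,0,40],[0,0,0,0,0,0,40],[0,0,0,0,0,0,5],[0,0,0,0,0,0,5],[0,0,0,0,0,0,5],[0,0,0,0,0,0,5],[0,0,0,0,0,0,5]]' 60
python3 -m crank '[[0,0,-0.3,0,0,0,5],[0,0,-0.8,0,0,0,5],[0,0,-0.8,0,0,0,5],[0,0,0,0,0,-0.26,5],[0,0,0,0,0,0,5],[0,0,0,0,0,0,5]]'
python3 - <<'E'
from h import *
plan(.496,.236,.16,-1.7)
p=r.capture("scene"); c,_=cloud(p); print("held?", ((c[:,2]>.12)&(c[:,2]<.165)&(abs(c[:,0]-.62)<.04)&(abs(c[:,1]+.018)<.04)).sum())
tops(p,[(.618,-.018)])
E
```

```text
time: 10.75
eef_pos: [0.6207, -0.0193, 0.1016]
orientation: [-0.0, 0.764, 0.645, 0.0]
force: [-0.6, -0.7, 1.6]
width: 0.119
grip_force: 60.7
time: 11.35
eef_pos: [0.6205, -0.0195, 0.1773]
orientation: [-0.0, 0.722, 0.692, -0.0]
force: [-0.5, -0.5, -1.6]
width: 0.122
grip_force: 60.5
t 11.3 tcp [ 0.6205 -0.0195  0.1773] yaw -2.38 tilt [-0.0003 -0.0001] | units [ 6.252 -3.375  0.434] turn units -0.024 F [-0.5 -0.5 -1.6] w 10.4 g 60.5
held? 454
 (0.618, -0.018) top 148 med [630.1 -21.7  77.4] rect [624.6 -23.5] [58.1 78.4] 2.1
```

```bash
python3 -m crank '[[0.78,-0.42,0,0,0,0,5],[0.78,-0.42,0,0,0,0,5],[0.78,-0.42,0,0,0,0,5],[0.78,-0.42,0,0,0,0,5],[0.78,-0.42,0,0,0,0,5],[0.78,-0.42,0,0,0,0,5],[0.78,-0.42,0,0,0,0,5],[0.79,-0.43,0,0,0,-0.02,5]]'
python3 -m crank '[[0,0,0.5,0,0,0,5],[0,0,0.8,0,0,0,5],[0,0,0.8,0,0,0,5],[0,0,0.8,0,0,0,5],[0,0,0,0,0,0,5],[0,0,0,0,0,0,5]]'
python3 - <<'E'
from h import *
plan(.496,.236,.035,-1.7)
E
```

```text
time: 12.2
eef_pos: [0.4943, 0.2366, 0.1762]
orientation: [-0.0, 0.718, 0.696, -0.001]
force: [0.6, -0.5, -1.0]
width: 0.116
grip_force: 64.2
time: 12.8
eef_pos: [0.4949, 0.2354, 0.0605]
orientation: [-0.001, 0.718, 0.696, -0.001]
force: [1.1, -0.5, 0.6]
width: 0.12
grip_force: 64.3
t 12.8 tcp [0.4949 0.2354 0.0605] yaw -1.71 tilt [-0.0027 -0.0008] | units [0.016 0.028 0.637] turn units -0.0 F [ 1.1 -0.5  0.6] w 10.2 g 64.3
```

```bash
python3 -m crank '[[0,0.03,0.3,0,0,0,5],[0,0,0.25,0,0,0,5],[0,0,0.08,0,0,0,5],[0,0,0,0,0,0,5],[0,0,0,0,0,0,5]]'
python3 -m crank '[[0,0,0,0,0,0,30],[0,0,0,0,0,0,30],[0,0,0,0,0,0,30],[0,0,-0.4,0,0,0,30],[0,0,-0.9,0,0,0,30],[0,0,-0.9,0,0,0,30],[0,0,-0.9,0,0,0,30],[0,0,0,0,0,0,30]]'
python3 - <<'E'
from h import *
plan(.6285,-.098,.17,-10)
p=r.capture("top"); c,_=cloud(p)
for x,y in((.424,.238),(.496,.236)):
    b=c[(c[:,2]>.032)&(c[:,2]<.06)&(abs(c[:,0]-x)<.034)&(abs(c[:,1]-y)<.034)]; print("bar",len(b),b.mean(0).round(4) if len(b) else 0, rect(b) if len(b)>4 else 0)
tops(p,[(.628,-.098),(.626,-.183),(.63,.155),(.622,.07)])
E
```

```text
time: 13.3
eef_pos: [0.4973, 0.2357, 0.0364]
orientation: [0.0, 0.717, 0.697, 0.0]
force: [0.1, -0.1, -1.2]
width: 0.116
grip_force: 64.3
time: 14.1
eef_pos: [0.5014, 0.237, 0.1667]
orientation: [0.003, 0.717, 0.697, 0.006]
force: [1.0, 0.2, 1.0]
width: 0.353
grip_force: 0.0
t 14.1 tcp [0.5014 0.237  0.1667] yaw -1.66 tilt [0.0124 0.0037] | units [-8.28   3.419 -0.074] turn units 0.291 F [1.  0.2 1. ] w 30.1 g 0.0
bar 55 [0.4229 0.2329 0.0408] (array([422.6, 234.2]), array([33.6, 11.9]), -1.4)
bar 53 [0.4957 0.2355 0.0411] (array([495.7, 236.3]), array([40. ,  9.3]), -1.2)
 (0.628, -0.098) top 430 med [623.2 -97.6  84.1] rect [628.1 -97.9] [65.  66.3] -10.2
 (0.628, -0.098) bar 65 med [627.4 -97.6 107.9] rect [627.9 -98.3] [37.9 12.4] -10.0
 (0.626, -0.183) top 443 med [ 621.  -181.1   84.3] rect [ 626.3 -183.4] [65.7 66.1] -4.8
 (0.626, -0.183) bar 66 med [ 625.6 -183.1  107.6] rect [ 626.  -183.2] [40.2 12.2] -3.4
 (0.63, 0.155) top 110 med [629.5 155.5  80.6] rect [628.3 154.5] [58.8 59.1] -5.0
 (0.622, 0.07) top 95 med [636.2  68.5  80.5] rect [621.8  67.6] [56.6 58.1] -1.3
```

```bash
python3 -m crank '[[-0.92,0.38,0,0,0,0,40],[-0.92,0.38,0,0,0,0,40],[-0.92,0.38,0,0,0,0,40],[-0.92,0.38,0,0,0,0,40],[-0.92,0.38,0,0,0,0,40],[-0.92,0.38,0,0,0,0,40],[-0.92,0.38,0,0,0,0,40],[-0.92,0.38,0,0,0,0,40]]'
python3 -m crank '[[-0.92,0.42,0,0,0,0.28,40],[0,0,0.4,0,0,0,40],[0,0,0.6,0,0,0,40],[0,0,0,0,0,0,40],[0,0,0,0,0,0,40]]'
python3 - <<'E'
from h import *
plan(.6285,-.098,.099,-10)
E
```

```text
time: 14.95
eef_pos: [0.6092, -0.0634, 0.158]
orientation: [-0.001, 0.717, 0.697, -0.001]
force: [-0.6, -0.2, -0.6]
width: 0.466
grip_force: 0.0
time: 15.45
eef_pos: [0.6241, -0.0984, 0.118]
orientation: [-0.002, 0.764, 0.645, -0.001]
force: [0.4, 0.3, 0.3]
width: 0.465
grip_force: 0.0
t 15.4 tcp [ 0.6241 -0.0984  0.118 ] yaw -9.63 tilt [-0.0043  0.0015] | units [0.027 0.109 0.476] turn units 0.013 F [0.4 0.3 0.3] w 39.7 g 0.0
```

```bash
python3 -m crank '[[0.02,0.1,0.25,0,0,0.01,40],[0,0,0.22,0,0,0,40],[0,0,0,0,0,0,40],[0,0,0,0,0,0,5],[0,0,0,0,0,0,5],[0,0,0,0,0,0,5],[0,0,0,0,0,0,5],[0,0,0,0,0,0,5]]' 60
python3 -m crank '[[0,0,-0.3,0,0,0,5],[0,0,-0.8,0,0,0,5],[0,0,-0.8,0,0,0,5],[0,0,0,0,0,-0.28,5],[0,0,0,0,0,0,5],[0,0,0,0,0,0,5]]'
python3 - <<'E'
from h import *
plan(.422,.165,.17,-1.7)
p=r.capture("scene"); c,_=cloud(p); print("held?", ((c[:,2]>.12)&(c[:,2]<.165)&(abs(c[:,0]-.628)<.04)&(abs(c[:,1]+.098)<.04)).sum())
E
```

```text
time: 16.25
eef_pos: [0.6298, -0.0993, 0.1019]
orientation: [0.0, 0.766, 0.643, 0.0]
force: [-1.8, 1.4, 3.6]
width: 0.121
grip_force: 60.6
time: 16.85
eef_pos: [0.6295, -0.0993, 0.1771]
orientation: [-0.0, 0.72, 0.694, -0.0]
force: [0.4, -0.1, -1.2]
width: 0.119
grip_force: 60.1
t 16.9 tcp [ 0.6295 -0.0993  0.1771] yaw -2.1 tilt [-0.0005  0.0001] | units [ 6.411 -5.427  0.18 ] turn units -0.014 F [ 0.4 -0.1 -1.2] w 10.1 g 60.1
held? 456
```

```bash
python3 -m crank '[[0.8,-0.68,0,0,0,0,5],[0.8,-0.68,0,0,0,0,5],[0.8,-0.68,0,0,0,0,5],[0.8,-0.68,0,0,0,0,5],[0.8,-0.68,0,0,0,0,5],[0.8,-0.68,0,0,0,0,5],[0.8,-0.68,0,0,0,0,5],[0.8,-0.68,0,0,0,-0.01,5]]'
python3 -m crank '[[0,0,0.5,0,0,0,5],[0,0,0.8,0,0,0,5],[0,0,0.8,0,0,0,5],[0,0,0.8,0,0,0,5],[0,0,0,0,0,0,5],[0,0,0,0,0,0,5]]'
python3 - <<'E'
from h import *
plan(.422,.164,.036,-1.7)
E
```

```text
time: 17.7
eef_pos: [0.4191, 0.1649, 0.1763]
orientation: [-0.001, 0.718, 0.696, -0.001]
force: [-0.7, 1.0, -0.6]
width: 0.12
grip_force: 60.1
time: 18.3
eef_pos: [0.4202, 0.1638, 0.0607]
orientation: [-0.001, 0.718, 0.696, -0.001]
force: [-0.7, 0.1, -0.4]
width: 0.12
grip_force: 60.1
t 18.3 tcp [0.4202 0.1638 0.0607] yaw -1.71 tilt [-0.0027 -0.0005] | units [0.007 0.047 0.618] turn units -0.0 F [-0.7  0.1 -0.4] w 10.3 g 60.1
```

```bash
python3 -m crank '[[0,0.03,0.3,0,0,0,5],[0,0,0.25,0,0,0,5],[0,0,0.06,0,0,0,5],[0,0,0,0,0,0,5],[0,0,0,0,0,0,5]]'
python3 -m crank '[[0,0,0,0,0,0,30],[0,0,0,0,0,0,30],[0,0,0,0,0,0,30],[0,0,-0.4,0,0,0,30],[0,0,-0.9,0,0,0,30],[0,0,-0.9,0,0,0,30],[0,0,-0.9,0,0,0,30],[0,0,0,0,0,0,30]]'
python3 - <<'E'
from h import *
plan(.626,-.183,.17,-4.5)
p=r.capture("top"); c,_=cloud(p)
for x,y in((.424,.238),(.496,.236),(.422,.165)):
    b=c[(c[:,2]>.032)&(c[:,2]<.06)&(abs(c[:,0]-x)<.034)&(abs(c[:,1]-y)<.034)]; print("bar",len(b),b.mean(0).round(4) if len(b) else 0, rect(b) if len(b)>4 else 0)
tops(p,[(.628,-.098),(.626,-.183),(.63,.155),(.622,.07),(.619,-.018)])
E
```

```text
time: 18.8
eef_pos: [0.4225, 0.164, 0.0372]
orientation: [0.0, 0.717, 0.697, 0.0]
force: [-0.3, 0.1, -1.5]
width: 0.117
grip_force: 60.1
time: 19.6
eef_pos: [0.4267, 0.1648, 0.1667]
orientation: [0.003, 0.717, 0.697, 0.005]
force: [1.5, -0.3, -0.1]
width: 0.351
grip_force: 0.0
t 19.6 tcp [0.4267 0.1648 0.1667] yaw -1.65 tilt [0.0123 0.0023] | units [-8.548  5.232 -0.04 ] turn units 0.099 F [ 1.5 -0.3 -0.1] w 30.0 g 0.0
bar 0 0 0
bar 45 [0.4964 0.2386 0.0427] (array([495.7, 237.4]), array([37.5,  9.2]), -1.8)
bar 28 [0.4221 0.1535 0.0408] (array([422.2, 153.8]), array([18.4,  8.9]), -1.6)
 (0.628, -0.098) top 99 med [ 627.8 -100.1   80.7] rect [628. -98.] [58.  58.8] -9.2
 (0.626, -0.183) top 444 med [ 620.9 -181.8   84.4] rect [ 626.3 -183.6] [66.1 65.6] -4.8
 (0.626, -0.183) bar 67 med [ 625.9 -182.9  107.1] rect [ 625.9 -183.1] [40.2 11.5] -2.9
 (0.63, 0.155) top 115 med [629.3 155.6  80.3] rect [628.1 154.5] [58.5 58.5] -5.0
 (0.622, 0.07) top 97 med [634.1  69.8  80. ] rect [621.7  67.7] [56.7 58.6] -1.1
 (0.619, -0.018) top 95 med [620.4 -18.5  80.6] rect [618.3 -18.8] [58.  58.5] -9.3
```

```bash
python3 -m crank '[[-0.855,0.525,0,0,0,0,40],[-0.855,0.525,0,0,0,0,40],[-0.855,0.525,0,0,0,0,40],[-0.855,0.525,0,0,0,0,40],[-0.855,0.525,0,0,0,0,40],[-0.855,0.525,0,0,0,0,40],[-0.855,0.525,0,0,0,0,40],[-0.855,0.525,0,0,0,0,40]]'
python3 -m crank '[[-0.855,0.525,0,0,0,0,40],[-0.855,0.525,0,0,0,0.1,40],[0,0,0.4,0,0,0,40],[0,0,0.6,0,0,0,40],[0,0,0,0,0,0,40],[0,0,0,0,0,0,40]]'
python3 - <<'E'
from h import *
plan(.6265,-.183,.099,-4.5)
E
```

```text
time: 20.45
eef_pos: [0.5817, -0.1156, 0.1588]
orientation: [-0.002, 0.717, 0.697, -0.001]
force: [-0.1, 0.4, 1.1]
width: 0.466
grip_force: 0.0
time: 21.05
eef_pos: [0.6206, -0.1828, 0.1187]
orientation: [-0.002, 0.734, 0.679, -0.001]
force: [0.6, 0.6, 1.0]
width: 0.468
grip_force: 0.0
t 21.1 tcp [ 0.6206 -0.1828  0.1187] yaw -4.49 tilt [-0.0043  0.0021] | units [0.006 0.15  0.492] turn units 0.0 F [0.6 0.6 1. ] w 40.0 g 0.0
```

```bash
python3 -m crank '[[0,0.1,0.25,0,0,0,40],[0,0,0.22,0,0,0,40],[0,0,0,0,0,0,40],[0,0,0,0,0,0,5],[0,0,0,0,0,0,5],[0,0,0,0,0,0,5],[0,0,0,0,0,0,5],[0,0,0,0,0,0,5]]' 60
python3 -m crank '[[0,0,-0.3,0,0,0,5],[0,0,-0.8,0,0,0,5],[0,0,-0.8,0,0,0,5],[0,0,0,0,0,-0.09,5],[0,0,0,0,0,0,5],[0,0,0,0,0,0,5]]'
python3 - <<'E'
from h import *
plan(.4945,.162,.17,-1.7)
p=r.capture("scene"); c,_=cloud(p); print("held?", ((c[:,2]>.12)&(c[:,2]<.165)&(abs(c[:,0]-.628)<.04)&(abs(c[:,1]+.183)<.04)).sum())
E
```

```text
time: 21.85
eef_pos: [0.6267, -0.1845, 0.1028]
orientation: [0.001, 0.734, 0.679, 0.0]
force: [-0.2, -0.4, 2.6]
width: 0.117
grip_force: 61.6
time: 22.45
eef_pos: [0.6257, -0.1841, 0.1777]
orientation: [-0.001, 0.719, 0.695, -0.0]
force: [-0.2, -0.0, -0.5]
width: 0.119
grip_force: 61.4
t 22.4 tcp [ 0.6257 -0.1841  0.1777] yaw -2.0 tilt [-0.0012  0.0005] | units [ 8.533 -3.579  0.202] turn units -0.01 F [-0.2 -0.  -0.5] w 10.2 g 61.4
held? 457
```

```bash
python3 -m crank '[[0.855,-0.358,0,0,0,0,5],[0.855,-0.358,0,0,0,0,5],[0.855,-0.358,0,0,0,0,5],[0.855,-0.358,0,0,0,0,5],[0.855,-0.358,0,0,0,0,5],[0.855,-0.358,0,0,0,0,5],[0.855,-0.358,0,0,0,0,5],[0.855,-0.358,0,0,0,0,5]]'
python3 -m crank '[[0.855,-0.358,0,0,0,0,5],[0.85,-0.358,0,0,0,-0.01,5],[0,0,0.5,0,0,0,5],[0,0,0.8,0,0,0,5],[0,0,0.8,0,0,0,5],[0,0,0.8,0,0,0,5],[0,0,0,0,0,0,5],[0,0,0,0,0,0,5]]'
python3 - <<'E'
from h import *
plan(.4945,.162,.0375,-1.7)
E
```

```text
time: 23.3
eef_pos: [0.5194, 0.0943, 0.1769]
orientation: [-0.001, 0.719, 0.695, -0.001]
force: [1.1, 0.7, -0.9]
width: 0.123
grip_force: 61.4
time: 24.1
eef_pos: [0.4937, 0.1619, 0.0613]
orientation: [-0.001, 0.717, 0.697, -0.001]
force: [0.6, 0.8, 0.2]
width: 0.119
grip_force: 61.4
t 24.1 tcp [0.4937 0.1619 0.0613] yaw -1.68 tilt [-0.003  -0.0005] | units [0.002 0.021 0.595] turn units 0.001 F [0.6 0.8 0.2] w 10.2 g 61.4
```

```bash
python3 -m crank '[[0,0,0.3,0,0,0,5],[0,0,0.25,0,0,0,5],[0,0,0.04,0,0,0,5],[0,0,0,0,0,0,5],[0,0,0,0,0,0,5]]'
python3 -m crank '[[0,0,0,0,0,0,30],[0,0,0,0,0,0,30],[0,0,0,0,0,0,30],[0,0,-0.4,0,0,0,30],[0,0,-0.9,0,0,0,30],[0,0,-0.9,0,0,0,30],[0,0,-0.9,0,0,0,30],[0,0,0,0,0,0,30]]'
python3 -m crank '[[-0.5,0.8,0,0,0,0,80],[-0.5,0.8,0,0,0,0,80],[0,0.8,0,0,0,0,80],[0,0,0,0,0,0,80],[0,0,0,0,0,0,80]]'
python3 - <<'E'
from h import *
plan(.629,.155,.17,-5)
p=r.capture("wrist"); save(p,"w3"); c,_=cloud(p)
w=c[(c[:,2]>.05)&(c[:,2]<.07)&(abs(c[:,0]-.632)<.06)&(c[:,1]>.2)&(c[:,1]<.27)]
print("stop",len(w),rect(w) if len(w)>5 else 0)
E
```

```text
time: 24.6
eef_pos: [0.4951, 0.1622, 0.0389]
orientation: [0.0, 0.717, 0.697, 0.0]
force: [0.2, 0.7, 0.1]
width: 0.116
grip_force: 61.4
time: 25.4
eef_pos: [0.4993, 0.1629, 0.1689]
orientation: [0.004, 0.717, 0.697, 0.005]
force: [0.9, -0.2, 0.1]
width: 0.352
grip_force: 0.0
time: 25.9
eef_pos: [0.589, 0.1192, 0.1613]
orientation: [-0.001, 0.717, 0.697, -0.001]
force: [-0.6, 0.2, 0.9]
width: 0.938
grip_force: 0.0
t 25.9 tcp [0.589  0.1192 0.1613] yaw -1.69 tilt [-0.0024  0.0001] | units [ 0.924  0.972 -0.219] turn units 0.116 F [-0.6  0.2  0.9] w 80.1 g 0.0
stop 4423 (array([633.6, 233.8]), array([30.1, 69.8]), -1.5)
```

View pics/w3.png

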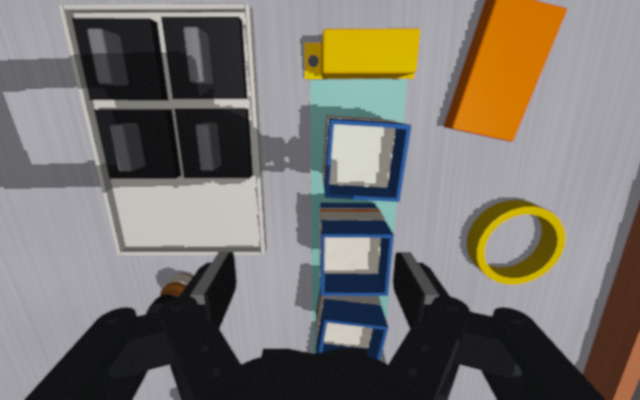

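All four lids lie side by side in the tray with their bars up (pixels 105,45; 200,50; 125,145; 208,145). Tin 1 is at (367,160) and the stop at (368,53). Next I grip each tin across x and slide it home, starting with tin 1.

```bash
python3 -m crank '[[0.47,0.5,0,0,0,0,83],[0.47,0.5,0.3,0,0,0.12,83],[0,0,0.4,0,0,0,83],[0,0,0,0,0,0,83],[0,0,0,0,0,0,83]]'
python3 - <<'E'
from h import *
plan(.629,.155,.04,-5)
p=r.capture("top"); c,_=cloud(p)
tops(p,[(.628,-.098),(.626,-.183),(.622,.07),(.619,-.018)])
p=r.capture("scene"); tops(p,[(.63,.155)])
E
```

```text
time: 26.45
eef_pos: [0.6285, 0.1556, 0.1333]
orientation: [-0.001, 0.738, 0.675, -0.002]
force: [0.4, 0.4, 0.3]
width: 0.972
grip_force: 0.0
t 26.4 tcp [0.6285 0.1556 0.1333] yaw -5.05 tilt [-0.0036 -0.0007] | units [-0.012  0.022  2.332] turn units -0.002 F [0.4 0.4 0.3] w 83.0 g 0.0
 (0.628, -0.098) top 98 med [628.8 -98.2  79.9] rect [628. -98.] [57.7 59. ] -9.8
 (0.626, -0.183) top 109 med [ 631.8 -183.6   80.7] rect [ 626.9 -184.1] [59.3 58.5] -3.7
 (0.622, 0.07) top 93 med [634.3  66.5  80.9] rect [621.6  67.7] [56.8 58.1] -1.3
 (0.619, -0.018) top 96 med [619.5 -16.4  80.5] rect [618.4 -18.8] [57.8 58.7] -9.7
 (0.63, 0.155) top 131 med [650.3 163.6  77.8] rect [630.3 154.8] [58. 61.] -5.4
```

```bash
python3 -m crank '[[0,0,0.6,0,0,0,83],[0,0,0.8,0,0,0,83],[0,0,0.7,0,0,0,83],[0,0,0.2,0,0,0,83],[0,0,0,0,0,0,83]]'
python3 -m crank '[[0,0,0,0,0,0,50],[0,0,0,0,0,0,50],[0,0,0,0,0,0,50],[0,0,0,0,0,0,50],[0,0,0,0,0,0,50],[0,0,0,0,0,-0.12,50],[0,0,0,0,0,0,50],[0,0,0,0,0,0,50]]' 40
python3 - <<'E'
from h import *
plan(.632,.189,.04,-1.5)
E
```

```text
time: 27.05
eef_pos: [0.6294, 0.1553, 0.0416]
orientation: [-0.001, 0.738, 0.675, -0.001]
force: [-0.3, 0.5, 0.8]
width: 0.971
grip_force: 0.0
time: 27.85
eef_pos: [0.6323, 0.1565, 0.0451]
orientation: [0.001, 0.717, 0.697, 0.002]
force: [-0.7, 1.3, 6.8]
width: 0.675
grip_force: 45.1
t 27.9 tcp [0.6323 0.1565 0.0451] yaw -1.65 tilt [0.0038 0.0011] | units [ 0.812 -0.031  0.129] turn units -0.005 F [-0.7  1.3  6.8] w 57.7 g 45.1
```

```bash
python3 -m crank '[[0.2,0,0,0,0,0,50],[0.2,0,0,0,0,0,50],[0.2,0,0,0,0,0,50],[0.1,0,0,0,0,0,50],[0,0,0,0,0,0,50],[0,0,0,0,0,0,50]]'
for i in 1 2; do python3 -c "
from h import *
plan(.632,.189,.04,-1.5)"; [ $i = 1 ] && python3 -m crank '[[0.04,0,0,0,0,0,50],[0.04,0,0,0,0,0,50],[0,0,0,0,0,0,50]]' >/dev/null; done
```

```text
time: 28.45
eef_pos: [0.634, 0.1836, 0.0452]
orientation: [0.002, 0.717, 0.697, 0.002]
force: [0.9, -1.6, 6.8]
width: 0.671
grip_force: 45.0
t 28.4 tcp [0.634  0.1836 0.0452] yaw -1.64 tilt [ 0.0058 -0.0001] | units [ 0.133 -0.055  0.129] turn units -0.005 F [ 0.9 -1.6  6.8] w 57.3 g 45.0
t 28.8 tcp [0.6342 0.1861 0.0452] yaw -1.64 tilt [ 0.0057 -0.0014] | units [ 0.072 -0.057  0.13 ] turn units -0.005 F [ 0.9 -2.7  6.3] w 57.4 g 45.0
```

```bash
P='from h import *
plan(.632,.189,.04,-1.5)'
python3 -m crank '[[0.03,-0.04,0,0,0,0,50],[0.03,0,0,0,0,0,50],[0,0,0,0,0,0,50]]' >/dev/null; python3 -c "$P"
python3 -m crank '[[0.04,0,0,0,0,0,50],[0,0,0,0,0,0,50]]' >/dev/null; python3 -c "$P"
python3 -m crank '[[0.04,0,0,0,0,0,50],[0,0,0,0,0,0,50]]' >/dev/null; python3 -c "$P"
```

```text
t 29.1 tcp [0.633  0.1887 0.0452] yaw -1.65 tilt [ 0.0067 -0.001 ] | units [ 0.007 -0.026  0.131] turn units -0.005 F [ 2.2 -4.1  5.9] w 57.4 g 45.0
t 29.2 tcp [0.633  0.1899 0.0452] yaw -1.65 tilt [ 0.0063 -0.0016] | units [-0.023 -0.024  0.131] turn units -0.005 F [ 2.  -4.7  6.8] w 57.5 g 45.1
t 29.4 tcp [0.633  0.1899 0.0452] yaw -1.63 tilt [ 0.0057 -0.0041] | units [-0.023 -0.024  0.13 ] turn units -0.005 F [ 0.9 -8.9  7.1] w 57.8 g 45.2
```

```bash
python3 -m crank '[[0.03,0,0,0,0,0,50],[0,0,0,0,0,0,50],[0,0,0,0,0,0,83],[0,0,0,0,0,0,83],[0,0,0,0,0,0,83],[0,0,0,0,0,0,83]]'
python3 -m crank '[[0,0,-0.5,0,0,0,83],[0,0,-0.8,0,0,0,83],[0,0,-0.9,0,0,0,83],[-0.7,-0.06,0,0,0,0,83],[-0.9,-0.08,0,0,0,0,83],[-0.9,-0.1,0,0,0,0,83],[0,0,0,0,0,0,83],[0,0,0,0,0,0,83]]'
python3 - <<'E'
from h import *
plan(.623,.068,.04,-1.5)
p=r.capture("wrist"); save(p,"w4"); c,_=cloud(p)
for n,(y0,y1,z0,z1) in dict(stop=(.205,.27,.05,.07),t1=(.15,.225,.074,.086),t2=(.02,.11,.074,.086)).items():
    w=c[(c[:,2]>z0)&(c[:,2]<z1)&(abs(c[:,0]-.632)<.06)&(c[:,1]>y0)&(c[:,1]<y1)]
    print(n,len(w),rect(w) if len(w)>5 else 0)
p=r.capture("top"); tops(p,[(.633,.19),(.622,.07),(.619,-.018)])
E
```

```text
time: 30.05
eef_pos: [0.6295, 0.1943, 0.0419]
orientation: [-0.0, 0.717, 0.697, -0.0]
force: [-0.1, 0.1, 0.7]
width: 0.972
grip_force: 0.0
time: 30.85
eef_pos: [0.6174, 0.0939, 0.1303]
orientation: [-0.0, 0.718, 0.696, 0.0]
force: [0.3, -0.9, 0.6]
width: 0.967
grip_force: 0.0
t 30.9 tcp [0.6174 0.0939 0.1303] yaw -1.75 tilt [-0.0004  0.0007] | units [-0.644  0.16   2.257] turn units -0.009 F [ 0.3 -0.9  0.6] w 82.6 g 0.0
stop 2854 (array([632.9, 218.8]), array([28.1, 70.1]), -1.0)
t1 2732 (array([633.4, 189.6]), array([58.2, 58.3]), -1.6)
t2 1911 (array([622.2,  69.5]), array([59.3, 58.1]), -2.0)
 (0.633, 0.19) top 30 med [606.  162.6  79.9] rect [614.5 168. ] [24.9 48.2] -43.6
 (0.622, 0.07) top 39 med [628.3  40.1  80.4] rect [621.5  67.4] [56.4 57.4] -1.4
 (0.619, -0.018) top 92 med [619.8 -17.2  80.7] rect [618.3 -18.7] [57.9 58.1] -9.8
```

View pics/w4.png

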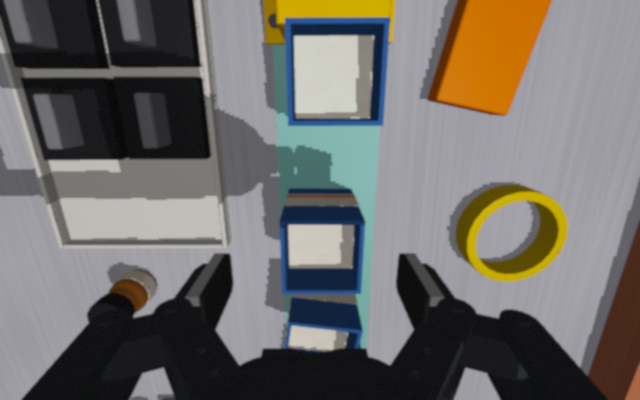

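Tin 1 sits flush against the stop at (335,70) in the picture and at y = 189.6 mm by measurement. Next is tin 2.

```bash
python3 -m crank '[[-0.62,0.13,0.3,0,0,0,83],[0,0,0.6,0,0,0,83],[0,0,0.8,0,0,0,83],[0,0,0.5,0,0,0,83],[0,0,0,0,0,0,83],[0,0,0,0,0,0,83]]'
python3 -m crank '[[0,0,0,0,0,0,50],[0,0,0,0,0,0,50],[0,0,0,0,0,0,50],[0,0,0,0,0,0,50],[0,0,0,0,0,0,50],[0,0,0,0,0,0,50]]' 40
python3 - <<'E'
from h import *
plan(.6315,.132,.04,-1.55)
E
```

```text
time: 31.55
eef_pos: [0.6222, 0.0703, 0.0424]
orientation: [-0.0, 0.717, 0.697, -0.0]
force: [0.2, -0.5, -0.0]
width: 0.978
grip_force: 0.0
time: 32.15
eef_pos: [0.6237, 0.0694, 0.0446]
orientation: [0.001, 0.717, 0.697, 0.001]
force: [-1.0, 1.9, 5.2]
width: 0.676
grip_force: 44.6
t 32.1 tcp [0.6237 0.0694 0.0446] yaw -1.66 tilt [0.0036 0.0004] | units [1.569 0.15  0.116] turn units -0.004 F [-1.   1.9  5.2] w 57.8 g 44.6
```

```bash
P='from h import *
plan(.6315,.132,.04,-1.55)'
python3 -m crank '[[0.25,0.05,0,0,0,0,50],[0.3,0.05,0,0,0,0,50],[0.3,0.05,0,0,0,0,50],[0.3,0,0,0,0,0,50],[0.2,0,0,0,0,0,50],[0.1,0,0,0,0,0,50],[0,0,0,0,0,0,50],[0,0,0,0,0,0,50]]' >/dev/null; python3 -c "$P"
python3 -m crank '[[0.04,0,0,0,0,0,50],[0.04,0,0,0,0,0,50],[0,0,0,0,0,0,50]]' >/dev/null; python3 -c "$P"
python3 -m crank '[[0.04,0,0,0,0,0,50],[0,0,0,0,0,0,50]]' >/dev/null; python3 -c "$P"
```

```text
t 33.0 tcp [0.632  0.1265 0.0447] yaw -1.66 tilt [ 0.0049 -0.0007] | units [ 0.137 -0.017  0.118] turn units -0.004 F [ 0.6 -0.9  5.9] w 57.5 g 44.7
t 33.2 tcp [0.6321 0.1289 0.0448] yaw -1.65 tilt [ 0.0048 -0.002 ] | units [ 0.078 -0.018  0.119] turn units -0.004 F [ 1.5 -3.2  4.8] w 57.8 g 44.7
t 33.5 tcp [0.6321 0.1304 0.0448] yaw -1.66 tilt [ 0.0048 -0.0021] | units [ 0.04  -0.018  0.119] turn units -0.004 F [ 1.3 -3.7  6.2] w 57.7 g 44.8
```

```bash
P='from h import *
plan(.6315,.132,.04,-1.55)'
python3 -m crank '[[0.04,0,0,0,0,0,50],[0,0,0,0,0,0,50]]' >/dev/null; python3 -c "$P"
python3 -m crank '[[0.04,0,0,0,0,0,50],[0,0,0,0,0,0,50]]' >/dev/null; python3 -c "$P"
python3 -m crank '[[0.04,0,0,0,0,0,50],[0,0,0,0,0,0,50]]' >/dev/null; python3 -c "$P"
```

```text
t 33.6 tcp [0.6322 0.1319 0.0448] yaw -1.66 tilt [ 0.0048 -0.0022] | units [ 0.002 -0.018  0.119] turn units -0.004 F [ 1.  -4.9  5.8] w 57.6 g 44.8
t 33.9 tcp [0.6322 0.1322 0.0447] yaw -1.66 tilt [ 0.0044 -0.0041] | units [-0.006 -0.018  0.119] turn units -0.004 F [ 0.2 -8.2  6. ] w 57.9 g 44.8
t 34.0 tcp [0.6323 0.1322 0.0448] yaw -1.65 tilt [ 0.004  -0.0066] | units [-0.005 -0.02   0.12 ] turn units -0.004 F [ -0.1 -12.5   6.7] w 57.5 g 44.9
```

```bash
python3 -m crank '[[0,0,0,0,0,0,83],[0,0,0,0,0,0,83],[0,0,0,0,0,0,83],[0,0,0,0,0,0,83],[0,0,-0.5,0,0,0,83],[0,0,-0.8,0,0,0,83],[0,0,-0.9,0,0,0,83],[0,0,0,0,0,0,83]]'
python3 -m crank '[[-0.7,-0.06,0,0,0,0,83],[-0.9,-0.06,0,0,0,0,83],[-0.9,-0.06,0,0,0,0,83],[-0.9,-0.06,0,0,0,0,83],[-0.3,0,0,0,0,0.28,83],[0,0,0,0,0,0,83],[0,0,0,0,0,0,83]]'
python3 - <<'E'
from h import *
plan(.619,-.018,.04,-9.5)
p=r.capture("wrist"); c,_=cloud(p)
for n,(y0,y1,z0,z1) in dict(t1=(.162,.218,.074,.086),t2=(.104,.16,.074,.086),t3=(-.06,.025,.074,.086)).items():
    w=c[(c[:,2]>z0)&(c[:,2]<z1)&(abs(c[:,0]-.625)<.05)&(c[:,1]>y0)&(c[:,1]<y1)]
    print(n,len(w),rect(w) if len(w)>5 else 0)
p=r.capture("scene"); tops(p,[(.619,-.018)])
p=r.capture("top"); tops(p,[(.628,-.098),(.626,-.184)])
E
```

```text
time: 34.85
eef_pos: [0.6345, 0.1375, 0.1371]
orientation: [0.004, 0.717, 0.697, 0.005]
force: [0.8, -0.8, 0.3]
width: 0.969
grip_force: 0.0
time: 35.55
eef_pos: [0.6158, -0.0106, 0.1298]
orientation: [-0.001, 0.763, 0.646, -0.0]
force: [-0.6, -0.5, -0.8]
width: 0.97
grip_force: 0.0
t 35.5 tcp [ 0.6158 -0.0106  0.1298] yaw -9.55 tilt [-0.001   0.0008] | units [-0.171  0.112  2.245] turn units -0.002 F [-0.6 -0.5 -0.8] w 82.9 g 0.0
t1 0 0
t2 701 (array([632.1, 115.4]), array([22.9, 58.3]), -0.1)
t3 1971 (array([618.9, -17.5]), array([59.2, 58.2]), -9.4)
 (0.619, -0.018) top 146 med [630.7  -8.6  77.4] rect [619.8 -18. ] [58.7 61.6] -10.6
 (0.628, -0.098) top 65 med [ 619.6 -115.1   81. ] rect [ 626.1 -105.8] [41.9 58.4] -9.9
 (0.626, -0.184) top 65 med [ 600.9 -197.1   80.4] rect [ 619.5 -207. ] [44.4 57.3] -0.8
```

```bash
python3 -m crank '[[-0.17,0.09,0.3,0,0,0,83],[0,0,0.6,0,0,0,83],[0,0,0.8,0,0,0,83],[0,0,0.5,0,0,0,83],[0,0,0,0,0,0,83],[0,0,0,0,0,0,83]]'
python3 -m crank '[[0,0,0,0,0,0,50],[0,0,0,0,0,0,50],[0,0,0,0,0,0,50],[0,0,0,0,0,0,50],[0,0,0,0,0,0,50],[0,0,0,0,0,-0.14,50],[0,0,0,0,0,-0.14,50],[0,0,0,0,0,0,50]]' 40
python3 - <<'E'
from h import *
plan(.6300,.0745,.04,-1.6)
E
```

```text
time: 36.3
eef_pos: [0.6183, -0.0181, 0.0418]
orientation: [-0.0, 0.764, 0.645, -0.0]
force: [-0.2, -0.1, 0.7]
width: 0.972
grip_force: 0.0
time: 37.1
eef_pos: [0.6199, -0.0183, 0.0444]
orientation: [0.001, 0.717, 0.697, 0.001]
force: [-0.7, 0.8, 5.4]
width: 0.675
grip_force: 45.1
t 37.1 tcp [ 0.6199 -0.0183  0.0444] yaw -1.58 tilt [ 0.0029 -0.0002] | units [2.327 0.188 0.111] turn units 0.001 F [-0.7  0.8  5.4] w 57.6 g 45.1
```

```bash
P='from h import *
plan(.6300,.0745,.04,-1.6)'
python3 -m crank '[[0.3,0.05,0,0,0,0,50],[0.4,0.05,0,0,0,0,50],[0.5,0.05,0,0,0,0,50],[0.4,0.02,0,0,0,0,50],[0.4,0,0,0,0,0,50],[0.2,0,0,0,0,0,50],[0,0,0,0,0,0,50],[0,0,0,0,0,0,50]]' >/dev/null; python3 -c "$P"
python3 -m crank '[[0.04,0,0,0,0,0,50],[0.04,0,0,0,0,0,50],[0,0,0,0,0,0,50]]' >/dev/null; python3 -c "$P"
python3 -m crank '[[0.04,0,0,0,0,0,50],[0,0,0,0,0,0,50]]' >/dev/null; python3 -c "$P"
python3 -m crank '[[0.04,0,0,0,0,0,50],[0,0,0,0,0,0,50]]' >/dev/null; python3 -c "$P"
```

```text
t 37.9 tcp [0.6299 0.07   0.0445] yaw -1.65 tilt [0.0045 0.0007] | units [ 0.113 -0.     0.112] turn units -0.002 F [ 0.8 -0.1  6.1] w 57.8 g 44.9
t 38.2 tcp [0.63   0.0714 0.0446] yaw -1.64 tilt [ 0.0043 -0.0023] | units [ 0.079 -0.002  0.115] turn units -0.001 F [-0.7 -4.9  7.6] w 57.8 g 45.1
t 38.4 tcp [0.63   0.0726 0.0446] yaw -1.64 tilt [ 0.0042 -0.0027] | units [ 0.047 -0.002  0.115] turn units -0.001 F [ 0.7 -4.9  5.7] w 57.4 g 45.1
t 38.6 tcp [0.6301 0.0731 0.0446] yaw -1.64 tilt [ 0.0041 -0.0043] | units [ 0.035 -0.003  0.115] turn units -0.001 F [-0.8 -8.3  6.9] w 57.6 g 45.0
```

```bash
P='from h import *
plan(.6300,.0745,.04,-1.6)'
python3 -m crank '[[0.04,0,0,0,0,0,50],[0,0,0,0,0,0,50]]' >/dev/null; python3 -c "$P"
python3 -m crank '[[0.04,0,0,0,0,0,50],[0,0,0,0,0,0,50]]' >/dev/null; python3 -c "$P"
python3 -m crank '[[0,0,0,0,0,0,83],[0,0,0,0,0,0,83],[0,0,0,0,0,0,83],[0,0,0,0,0,0,83],[0,0,-0.5,0,0,0,83],[0,0,-0.8,0,0,0,83],[0,0,-0.9,0,0,0,83],[0,0,0,0,0,0,83]]'
python3 -m crank '[[-0.7,0,0,0,0,0,83],[-0.9,0,0,0,0,0,83],[-0.9,0,0,0,0,0,83],[-0.9,0,0,0,0,0,83],[-0.9,0,0,0,0,0,83],[0,0,0,0,0,0,83],[0,0,0,0,0,0,83]]'
python3 - <<'E'
from h import *
plan(.628,-.098,.04,-9.8)
p=r.capture("wrist"); save(p,"w5"); c,_=cloud(p)
for n,(y0,y1,z0,z1) in dict(t3=(.03,.102,.074,.086),t4=(-.145,-.055,.074,.086)).items():
    w=c[(c[:,2]>z0)&(c[:,2]<z1)&(abs(c[:,0]-.625)<.05)&(c[:,1]>y0)&(c[:,1]<y1)]
    print(n,len(w),rect(w) if len(w)>5 else 0)
p=r.capture("top"); save(p,"top5"); tops(p,[(.628,-.098),(.626,-.184)])
p=r.capture("scene"); tops(p,[(.628,-.098),(.626,-.184),(.626,-.214)])
E
```

```text
t 38.8 tcp [0.6301 0.0731 0.0446] yaw -1.64 tilt [ 0.0038 -0.0067] | units [ 0.035 -0.004  0.115] turn units -0.001 F [ -1.  -11.7   6. ] w 57.6 g 45.0
t 39.0 tcp [0.6301 0.0731 0.0446] yaw -1.65 tilt [ 0.0033 -0.009 ] | units [ 0.035 -0.004  0.115] turn units -0.002 F [ -1.5 -16.    8. ] w 57.5 g 45.1
time: 39.8
eef_pos: [0.6326, 0.0796, 0.137]
orientation: [0.004, 0.717, 0.697, 0.004]
force: [0.5, 0.1, 0.2]
width: 0.97
grip_force: 0.0
time: 40.5
eef_pos: [0.6227, -0.0931, 0.1296]
orientation: [-0.001, 0.718, 0.696, -0.0]
force: [1.4, 0.1, -0.5]
width: 0.971
grip_force: 0.0
t 40.5 tcp [ 0.6227 -0.0931  0.1296] yaw -1.75 tilt [-0.0012  0.0011] | units [-0.12   0.139  2.24 ] turn units 0.281 F [ 1.4  0.1 -0.5] w 82.9 g 0.0
t3 0 0
t4 1968 (array([628.3, -96.5]), array([59.2, 58.2]), -9.9)
 (0.628, -0.098) top 33 med [604.4 -80.2  80.6] rect [613.4 -95.4] [57.8 30. ] -10.5
 (0.626, -0.184) top 34 med [ 593.6 -214.3   80.4] rect [ 619.3 -210.6] [32.5 56.9] -1.5
 (0.628, -0.098) top 146 med [642.  -90.4  77.6] rect [630.5 -98.1] [60.6 62. ] -9.4
 (0.626, -0.184) top 116 med [ 624.1 -197.9   77.3] rect [ 622.5 -205.6] [45.6 64.4] -0.1
 (0.626, -0.214) top 174 med [ 622.4 -213.4   77.5] rect [ 621.9 -213. ] [60.2 62.8] -4.1
```

View pics/top5.png

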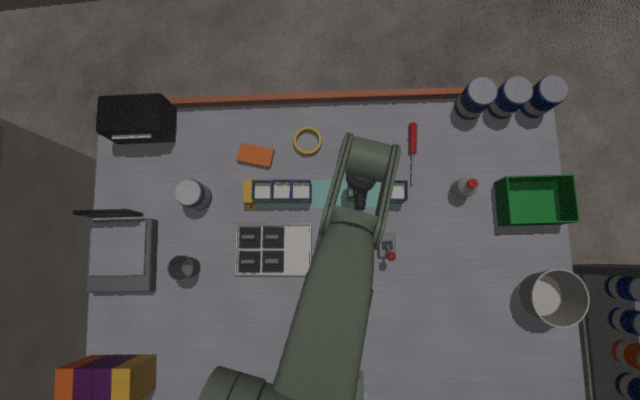

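Three tins are flush at the stop (pixels 262–302, 190). Tin 5 has been knocked to about (.621,-.213), seen at (398,190). Next is tin 4.

```bash
python3 -m crank '[[-0.12,0.12,0.3,0,0,0.28,83],[0,0,0.6,0,0,0,83],[0,0,0.8,0,0,0,83],[0,0,0.5,0,0,0,83],[0,0,0,0,0,0,83],[0,0,0,0,0,0,83]]'
python3 -m crank '[[0,0,0,0,0,0,50],[0,0,0,0,0,0,50],[0,0,0,0,0,0,50],[0,0,0,0,0,0,50],[0,0,0,0,0,0,50],[0,0,0,0,0,-0.14,50],[0,0,0,0,0,-0.14,50],[0,0,0,0,0,0,50]]' 40
python3 - <<'E'
from h import *
plan(.6284,.0155,.04,-1.6)
E
```

```text
time: 41.25
eef_pos: [0.6279, -0.0967, 0.0424]
orientation: [-0.0, 0.764, 0.646, -0.0]
force: [1.5, -0.2, -0.4]
width: 0.973
grip_force: 0.0
time: 42.05
eef_pos: [0.6292, -0.0981, 0.0447]
orientation: [0.001, 0.717, 0.697, 0.001]
force: [-1.3, 0.8, 6.7]
width: 0.675
grip_force: 44.7
t 42.0 tcp [ 0.6292 -0.0981  0.0447] yaw -1.59 tilt [ 0.0029 -0.0006] | units [ 2.838 -0.099  0.116] turn units 0.0 F [-1.3  0.8  6.7] w 57.7 g 44.7
```

```bash
P='from h import *
plan(.6284,.0155,.04,-1.6)'
python3 -m crank '[[0.3,-0.04,0,0,0,0,50],[0.5,-0.04,0,0,0,0,50],[0.5,-0.02,0,0,0,0,50],[0.5,0,0,0,0,0,50],[0.5,0,0,0,0,0,50],[0.3,0,0,0,0,0,50],[0.1,0,0,0,0,0,50],[0,0,0,0,0,0,50]]' >/dev/null; python3 -c "$P"
python3 -m crank '[[0.04,0,0,0,0,0,50],[0.04,0,0,0,0,0,50],[0,0,0,0,0,0,50]]' >/dev/null; python3 -c "$P"
python3 -m crank '[[0.04,0,0,0,0,0,50],[0,0,0,0,0,0,50]]' >/dev/null; python3 -c "$P"
python3 -m crank '[[0.04,0,0,0,0,0,50],[0,0,0,0,0,0,50]]' >/dev/null; python3 -c "$P"
```

```text
t 42.9 tcp [0.6292 0.0104 0.0447] yaw -1.6 tilt [ 0.0051 -0.0011] | units [ 0.127 -0.024  0.118] turn units 0.0 F [ 1.5 -1.4  5.9] w 57.4 g 44.6
t 43.1 tcp [0.6294 0.0123 0.0448] yaw -1.64 tilt [ 0.0052 -0.0024] | units [ 0.081 -0.027  0.119] turn units -0.001 F [ 1.5 -3.7  5.8] w 57.5 g 44.5
t 43.4 tcp [0.6295 0.0137 0.0448] yaw -1.65 tilt [ 0.0054 -0.0025] | units [ 0.044 -0.029  0.12 ] turn units -0.002 F [ 0.8 -3.3  5.4] w 57.6 g 44.5
t 43.5 tcp [0.6294 0.0146 0.0448] yaw -1.63 tilt [ 0.0051 -0.0038] | units [ 0.023 -0.027  0.119] turn units -0.001 F [ 1.1 -4.6  6.6] w 57.7 g 44.5
```

```bash
P='from h import *
plan(.6284,.0155,.04,-1.6)'
python3 -m crank '[[-0.02,-0.03,0,0,0,0,50],[0.04,0,0,0,0,0,50],[0,0,0,0,0,0,50]]' >/dev/null; python3 -c "$P"
python3 -m crank '[[0.04,0,0,0,0,0,50],[0,0,0,0,0,0,50]]' >/dev/null; python3 -c "$P"
python3 -m crank '[[0.04,0,0,0,0,0,50],[0,0,0,0,0,0,50]]' >/dev/null; python3 -c "$P"
python3 -m crank '[[0.04,0,0,0,0,0,50],[0,0,0,0,0,0,50]]' >/dev/null; python3 -c "$P"
```

```text
t 43.9 tcp [0.629  0.0147 0.0448] yaw -1.69 tilt [ 0.0067 -0.0044] | units [ 0.021 -0.016  0.12 ] turn units -0.003 F [ 2.7 -9.4  6. ] w 57.6 g 44.6
t 44.0 tcp [0.629  0.0147 0.0449] yaw -1.7 tilt [ 0.0065 -0.0067] | units [ 0.021 -0.016  0.121] turn units -0.003 F [  1.7 -13.8   5.4] w 57.5 g 44.5
t 44.2 tcp [0.629  0.0146 0.0449] yaw -1.7 tilt [ 0.0062 -0.0092] | units [ 0.023 -0.016  0.123] turn units -0.003 F [  2.3 -17.3   5.8] w 57.4 g 44.6
t 44.5 tcp [0.629  0.0146 0.045 ] yaw -1.69 tilt [ 0.0059 -0.0117] | units [ 0.024 -0.015  0.123] turn units -0.003 F [  1.4 -21.5   6.7] w 57.5 g 44.6
```

```bash
python3 -m crank '[[0,0,0,0,0,0,83],[0,0,0,0,0,0,83],[0,0,0,0,0,0,83],[0,0,0,0,0,0,83],[0,0,-0.5,0,0,0,83],[0,0,-0.8,0,0,0,83],[0,0,-0.9,0,0,0,83],[0,0,0,0,0,0,83]]'
python3 -m crank '[[-0.7,0,0,0,0,0,83],[-0.9,0,0,0,0,0,83],[-0.9,0,0,0,0,0,83],[-0.9,0,0,0,0,0,83],[-0.9,0,0,0,0,0,83],[-0.9,0,0,0,0,0,83],[-0.5,0,0,0,0,0,83],[0,0,0,0,0,0,83]]'
python3 -m crank '[[0,0,0,0,0,0,83],[0,0,0,0,0,0,83]]' >/dev/null
python3 - <<'E'
from h import *
plan(.621,-.213,.04,-3)
p=r.capture("wrist"); c,_=cloud(p)
w=c[(c[:,2]>.074)&(c[:,2]<.086)&(abs(c[:,0]-.625)<.07)&(c[:,1]<-.16)&(c[:,1]>-.27)]
print("t5",len(w),rect(w) if len(w)>5 else 0)
p=r.capture("top"); c,_=cloud(p)
for n,(y0,y1,z0,z1) in dict(row=(-.03,.222,.074,.086),stop=(.22,.26,.05,.07)).items():
    w=c[(c[:,2]>z0)&(c[:,2]<z1)&(abs(c[:,0]-.625)<.05)&(c[:,1]>y0)&(c[:,1]<y1)]
    print(n,len(w),rect(w))
p=r.capture("scene"); tops(p,[(.622,-.214)])
E
```

```text
time: 45.25
eef_pos: [0.6304, 0.0227, 0.1368]
orientation: [0.004, 0.717, 0.697, 0.004]
force: [0.7, -0.2, 0.7]
width: 0.976
grip_force: 0.0
time: 46.05
eef_pos: [0.6191, -0.2078, 0.1297]
orientation: [-0.0, 0.718, 0.696, -0.0]
force: [-0.2, 0.9, 0.4]
width: 0.971
grip_force: 0.0
t 46.2 tcp [ 0.6195 -0.2038  0.13  ] yaw -1.57 tilt [-0.0009  0.0012] | units [-0.232  0.046  2.25 ] turn units 0.05 F [ 0.6  0.8 -0.2] w 82.9 g 0.0
t5 1960 (array([ 620.7, -212.6]), array([58.9, 58.3]), -3.0)
row 352 (array([631.5, 101.8]), array([231.7,  59.5]), -1.2)
stop 196 (array([632. , 233.6]), array([69.2, 26.4]), 1.1)
 (0.622, -0.214) top 149 med [ 634.6 -206.6   77.4] rect [ 622.3 -211.7] [59.4 62.8] -5.9
```

```bash
python3 -m crank '[[-0.22,0.03,0.3,0,0,0.05,83],[0,0,0.6,0,0,0,83],[0,0,0.8,0,0,0,83],[0,0,0.5,0,0,0,83],[0,0,0,0,0,0,83],[0,0,0,0,0,0,83]]'
python3 -m crank '[[0,0,0,0,0,0,50],[0,0,0,0,0,0,50],[0,0,0,0,0,0,50],[0,0,0,0,0,0,50],[0,0,0,0,0,0,50],[0,0,0,0,0,-0.05,50],[0,0,0,0,0,0,50]]' 40
python3 - <<'E'
from h import *
plan(.6270,-.043,.04,-1.6)
E
```

```text
time: 47.0
eef_pos: [0.6202, -0.2145, 0.0418]
orientation: [-0.001, 0.726, 0.688, -0.0]
force: [0.5, -0.2, 1.0]
width: 0.974
grip_force: 0.0
time: 47.7
eef_pos: [0.6219, -0.215, 0.0446]
orientation: [0.002, 0.717, 0.697, 0.001]
force: [0.3, 0.3, 5.3]
width: 0.677
grip_force: 45.0
t 47.7 tcp [ 0.6219 -0.215   0.0446] yaw -1.63 tilt [ 0.0032 -0.0013] | units [4.302 0.005 0.11 ] turn units -0.001 F [0.3 0.3 5.3] w 57.8 g 45.0
```

```bash
P='from h import *
plan(.6270,-.043,.04,-1.6)'
python3 -m crank '[[0.3,0,0,0,0,0,50],[0.5,0,0,0,0,0,50],[0.6,0,0,0,0,0,50],[0.6,0,0,0,0,0,50],[0.6,0,0,0,0,0,50],[0.6,0,0,0,0,0,50],[0.5,0,0,0,0,0,50],[0.2,0,0,0,0,0,50]]' >/dev/null
python3 -m crank '[[0.1,0,0,0,0,0,50],[0,0,0,0,0,0,50]]' >/dev/null; python3 -c "$P"
python3 -m crank '[[0.04,0,0,0,0,0,50],[0.04,0,0,0,0,0,50],[0,0,0,0,0,0,50]]' >/dev/null; python3 -c "$P"
python3 -m crank '[[0.04,0,0,0,0,0,50],[0,0,0,0,0,0,50]]' >/dev/null; python3 -c "$P"
```

```text
t 48.7 tcp [ 0.6271 -0.0543  0.0446] yaw -1.6 tilt [ 0.0047 -0.0015] | units [ 0.282 -0.011  0.115] turn units 0.0 F [ 1.1 -0.5  7.7] w 57.2 g 45.0
t 49.0 tcp [ 0.6273 -0.0523  0.0447] yaw -1.63 tilt [ 0.005  -0.0026] | units [ 0.232 -0.015  0.116] turn units -0.001 F [ 0.9 -3.4  6.3] w 57.8 g 45.0
t 49.2 tcp [ 0.6274 -0.0508  0.0447] yaw -1.64 tilt [ 0.0051 -0.0027] | units [ 0.194 -0.016  0.116] turn units -0.001 F [ 1.4 -3.4  6.8] w 57.8 g 45.0
```

```bash
P='from h import *
plan(.6270,-.043,.04,-1.6)'
for i in 1 2 3 4 5; do :; done
python3 -m crank '[[0.04,0,0,0,0,0,50],[0.04,0,0,0,0,0,50],[0,0,0,0,0,0,50]]' >/dev/null; python3 -c "$P"
python3 -m crank '[[0.04,0,0,0,0,0,50],[0,0,0,0,0,0,50]]' >/dev/null; python3 -c "$P"
python3 -m crank '[[0.04,0,0,0,0,0,50],[0,0,0,0,0,0,50]]' >/dev/null; python3 -c "$P"
python3 -m crank '[[0.04,0,0,0,0,0,50],[0,0,0,0,0,0,50]]' >/dev/null; python3 -c "$P"
```

```text
t 49.5 tcp [ 0.6276 -0.0475  0.0447] yaw -1.64 tilt [ 0.0053 -0.0026] | units [ 0.113 -0.019  0.117] turn units -0.001 F [ 1.7 -3.1  5.7] w 57.5 g 45.0
t 49.7 tcp [ 0.6277 -0.046   0.0447] yaw -1.64 tilt [ 0.0053 -0.0027] | units [ 0.074 -0.019  0.117] turn units -0.001 F [ 1.7 -2.8  5.4] w 57.6 g 45.0
t 49.9 tcp [ 0.6277 -0.0447  0.0447] yaw -1.65 tilt [ 0.0053 -0.0031] | units [ 0.042 -0.019  0.117] turn units -0.002 F [ 0.8 -4.1  5.9] w 57.4 g 45.0
t 50.1 tcp [ 0.6277 -0.0446  0.0447] yaw -1.67 tilt [ 0.0051 -0.0053] | units [ 0.041 -0.019  0.117] turn units -0.002 F [ 1.  -8.4  7.1] w 57.5 g 44.9
```

```bash
P='from h import *
plan(.6270,-.043,.04,-1.6)'
python3 -m crank '[[0.05,0,0,0,0,0,50],[0.05,0,0,0,0,0,50],[0.05,0,0,0,0,0,50],[0,0,0,0,0,0,50],[0,0,0,0,0,0,50]]' >/dev/null; python3 -c "$P"
python3 -m crank '[[-0.1,0,0,0,0,0,50],[0,0,0,0,0,0,50],[0,0,0,0,0,0,83],[0,0,0,0,0,0,83],[0,0,0,0,0,0,83],[0,0,0,0,0,0,83]]' >/dev/null
python3 -m crank '[[0,0,-0.5,0,0,0,83],[0,0,-0.8,0,0,0,83],[0,0,-0.9,0,0,0,60],[0,0,-0.9,0,0,0,40],[-0.8,-0.5,0,0,0,0,0],[-0.8,-0.8,0,0,0,0,0],[-0.8,-0.9,0,0,0,0,0],[0,-0.9,0,0,0,0,0]]' >/dev/null
python3 - <<'E'
from h import *
plan(.39,-.181,.16,-1.6)
for n in("top","scene"):
    p=r.capture(n); save(p,n+"6"); c,_=cloud(p)
    for n,(y0,y1,z0,z1) in dict(row=(-.09,.222,.074,.086),stop=(.21,.26,.05,.07)).items():
        w=c[(c[:,2]>z0)&(c[:,2]<z1)&(abs(c[:,0]-.625)<.05)&(c[:,1]>y0)&(c[:,1]<y1)]
        print(n,len(w),rect(w))
    w=c[(abs(c[:,0]-.45)<.08)&(abs(c[:,1]+.18)<.03)]
    for lo,hi in((.015,.03),(.03,.045),(.05,.07),(.07,.09),(.09,.13)):
        z=w[(w[:,2]>lo)&(w[:,2]<hi)]
        if len(z)>3: print("lock",lo,len(z),z.mean(0).round(3),z.min(0).round(3),z.max(0).round(3))
E
```

```text
t 50.6 tcp [ 0.6281 -0.0447  0.0449] yaw -1.68 tilt [ 0.0054 -0.014 ] | units [ 0.042 -0.028  0.121] turn units -0.003 F [ -0.2 -24.7   3.6] w 57.5 g 44.7
t 52.0 tcp [ 0.4977 -0.1348  0.1666] yaw -1.8 tilt [ 0.0005 -0.0017] | units [-1.24  -2.656  0.165] turn units -0.007 F [-1.1 -0.1  0.2] w 0.4 g 0.0
row 494 (array([631. ,  72.6]), array([291.5,  59.7]), -1.3)
stop 229 (array([631.7, 228.4]), array([68.5, 36.3]), 0.6)
lock 0.015 81 [ 0.445 -0.188  0.026] [ 0.427 -0.208  0.022] [ 0.474 -0.158  0.03 ]
lock 0.03 52 [ 0.46  -0.187  0.035] [ 0.433 -0.2    0.03 ] [ 0.474 -0.164  0.044]
lock 0.05 11 [ 0.448 -0.182  0.059] [ 0.444 -0.187  0.054] [ 0.453 -0.178  0.07 ]
lock 0.07 6 [ 0.441 -0.181  0.075] [ 0.438 -0.185  0.072] [ 0.444 -0.178  0.077]
lock 0.09 68 [ 0.427 -0.182  0.104] [ 0.415 -0.194  0.096] [ 0.438 -0.171  0.111]
row 709 (array([631.1,  72.3]), array([290.8,  64. ]), -1.4)
stop 315 (array([634.8, 228.8]), array([37.7, 74.5]), -0.9)
lock 0.015 258 [ 0.471 -0.179  0.024] [ 0.426 -0.208  0.015] [ 0.501 -0.156  0.03 ]
lock 0.03 59 [ 0.463 -0.182  0.035] [ 0.45  -0.198  0.03 ] [ 0.474 -0.164  0.044]
lock 0.05 22 [ 0.449 -0.181  0.06 ] [ 0.44  -0.184  0.051] [ 0.46  -0.177  0.067]
lock 0.07 24 [ 0.44  -0.182  0.079] [ 0.434 -0.188  0.071] [ 0.447 -0.177  0.089]
lock 0.09 58 [ 0.434 -0.18   0.1  ] [ 0.42  -0.192  0.09 ] [ 0.442 -0.17   0.108]
```

View pics/scene6.png

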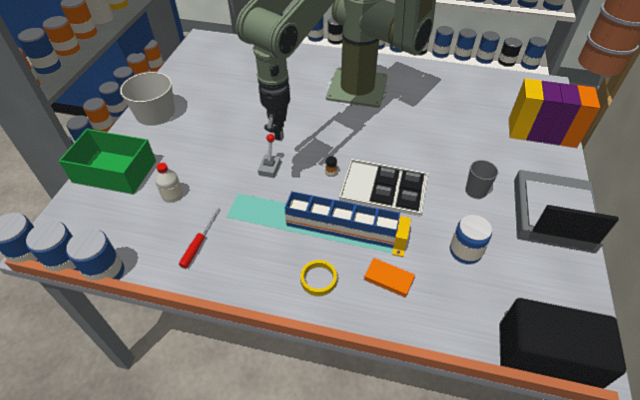

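The five open tins form one tight row at pixels 287–405 against the stop, measured at 291 × 59.7 mm. The lids are in the tray and the lever is still towards the robot, with its ball at (270,138). Next I bring the shut fingers behind the lever.

```bash
python3 -m crank '[[-0.31,-0.7,0,0,0,0,0],[-0.31,-0.7,0,0,0,0,0],[-0.31,-0.7,0,0,0,0,0],[-0.31,-0.7,0,0,0,0,0],[0,0,0.4,0,0,0,0],[0,0,0.8,0,0,0,0],[0,0,0.8,0,0,0,0],[0,0,0,0,0,0,0]]'
python3 - <<'E'
from h import *
plan(.40,-.181,.085,-1.6)
E
```

```text
time: 52.9
eef_pos: [0.3828, -0.1758, 0.0829]
orientation: [-0.005, 0.717, 0.697, -0.001]
force: [-0.2, 0.2, -0.1]
width: -0.0
grip_force: 0.0
t 52.9 tcp [ 0.3828 -0.1758  0.0829] yaw -1.62 tilt [-0.0073  0.0057] | units [-0.117  0.434 -0.055] turn units -0.001 F [-0.2  0.2 -0.1] w -0.0 g 0.0
```

```bash
P='from h import *
plan(.48,-.181,.085,-1.6)'
python3 -m crank '[[-0.11,0.2,0,0,0,0,0],[0,0.25,0,0,0,0,0],[0,0.25,0,0,0,0,0],[0,0.25,0,0,0,0,0],[0,0.25,0,0,0,0,0],[0,0.25,0,0,0,0,0],[0,0.25,0,0,0,0,0],[0,0.1,0,0,0,0,0]]' >/dev/null; python3 -c "$P"
python3 -m crank '[[0,0.1,0,0,0,0,0],[0,0.1,0,0,0,0,0],[0,0.1,0,0,0,0,0],[0,0,0,0,0,0,0]]' >/dev/null; python3 -c "$P"
python3 - <<'E'
from h import *
for n in("top","scene"):
    p=r.capture(n); c,_=cloud(p)
    hsv=cv2.cvtColor(p["color"],cv2.COLOR_RGB2HSV); H=hsv[_[:,1],_[:,0]]
    m=((H[:,0]<8)|(H[:,0]>172))&(H[:,1]>150)&(abs(c[:,0]-.46)<.08)&(abs(c[:,1]+.18)<.03)
    if m.sum()>3: print(n,"red",m.sum(),c[m].mean(0).round(3),c[m].min(0).round(3),c[m].max(0).round(3))
E
```

```text
t 53.7 tcp [ 0.4584 -0.1849  0.0864] yaw -1.63 tilt [0.0003 0.    ] | units [0.114 0.537 0.035] turn units -0.001 F [-0.2 -0.8 -0.5] w -0.0 g 0.4
t 54.1 tcp [ 0.4697 -0.1854  0.0865] yaw -1.66 tilt [ 0.0005 -0.0001] | units [0.117 0.254 0.037] turn units -0.002 F [0.4 0.2 1. ] w -0.2 g 0.0
scene red 52 [ 0.501 -0.179  0.101] [ 0.482 -0.19   0.09 ] [ 0.51  -0.17   0.108]
```

```bash
P='from h import *
plan(.48,-.181,.085,-1.6)'
for k in a b c; do :; done
python3 -m crank '[[0,0.08,0,0,0,0,0],[0,0.08,0,0,0,0,0],[0,0,0,0,0,0,0]]' >/dev/null; python3 -c "$P"
python3 -m crank '[[0,0.06,0,0,0,0,0],[0,0.06,0,0,0,0,0],[0,0,0,0,0,0,0]]' >/dev/null; python3 -c "$P"
python3 -m crank '[[0,0.06,0,0,0,0,0],[0,0,0,0,0,0,0]]' >/dev/null; python3 -c "$P"
```

```text
t 54.5 tcp [ 0.4735 -0.1854  0.0862] yaw -1.62 tilt [-0.0058  0.0007] | units [0.113 0.158 0.029] turn units -0.001 F [-7.1  0.1  4. ] w -0.1 g 3.7
t 54.8 tcp [ 0.4741 -0.1853  0.086 ] yaw -1.55 tilt [-0.0158  0.0017] | units [0.111 0.144 0.024] turn units 0.002 F [-19.5  -1.4  14.6] w 0.1 g 10.1
t 55.0 tcp [ 0.4744 -0.1853  0.086 ] yaw -1.53 tilt [-0.0208  0.0022] | units [0.111 0.139 0.021] turn units 0.002 F [-25.2  -1.9  19.8] w -0.3 g 13.3
```

The lever has hit its hard stop at 25 N. Next I back off, clear the area and check.

```bash
python3 -m crank '[[0,-0.4,0,0,0,0,0],[0,-0.6,0,0,0,0,0],[0,0,-0.6,0,0,0,0],[0,0,-0.9,0,0,0,0],[0,0,-0.9,0,0,0,0],[0,0,-0.9,0,0,0,0],[0,-0.5,0,0,0,0,0],[0,0,0,0,0,0,0]]'
python3 -m crank '[[-0.8,0,0,0,0,0,0],[-0.9,0,0,0,0,0,0],[-0.9,0,0,0,0,0,0],[-0.9,0,0,0,0,0,0],[0,0,0,0,0,0,0],[0,0,0,0,0,0,0]]'
python3 - <<'E'
from h import *
for n in("top","scene"):
    p=r.capture(n); save(p,n+"7"); c,uv=cloud(p)
    hsv=cv2.cvtColor(p["color"],cv2.COLOR_RGB2HSV); H=hsv[uv[:,1],uv[:,0]]
    m=((H[:,0]<8)|(H[:,0]>172))&(H[:,1]>150)&(abs(c[:,0]-.46)<.08)&(abs(c[:,1]+.18)<.03)
    if m.sum()>3: print(n,"red",m.sum(),c[m].mean(0).round(3),c[m].max(0).round(3))
    w=c[(c[:,2]>.074)&(c[:,2]<.086)&(abs(c[:,0]-.625)<.06)&(abs(c[:,1]-.07)<.17)]; print("row",len(w),rect(w))
    w=c[(c[:,2]>.03)&(c[:,2]<.045)&(abs(c[:,0]-.46)<.075)&(abs(c[:,1]-.2)<.08)]
    print("lid bars",len(w), w[:,2].max())
p=r.capture("scene"); q=cv2.resize(p["color"][130:270,220:440],None,fx=3.4,fy=3.4,interpolation=cv2.INTER_CUBIC); cv2.imwrite("pics/crop7.png",q[:,:,::-1])
E
```

```text
time: 55.8
eef_pos: [0.4228, -0.1843, 0.2201]
orientation: [0.002, 0.718, 0.697, 0.0]
force: [0.2, -0.4, -0.9]
width: 0.001
grip_force: 0.0
time: 56.4
eef_pos: [0.4187, -0.324, 0.2172]
orientation: [-0.001, 0.718, 0.696, 0.0]
force: [-0.3, 0.8, 0.2]
width: 0.004
grip_force: 0.0
top red 26 [ 0.498 -0.182  0.105] [ 0.505 -0.174  0.112]
row 491 (array([631. ,  72.5]), array([291.,  60.]), -1.2)
lid bars 212 0.044998861016435354
scene red 48 [ 0.506 -0.179  0.099] [ 0.514 -0.17   0.106]
row 722 (array([632.1,  72.2]), array([291. ,  63.6]), -1.2)
lid bars 306 0.044066334529381135
```

View pics/crop7.png

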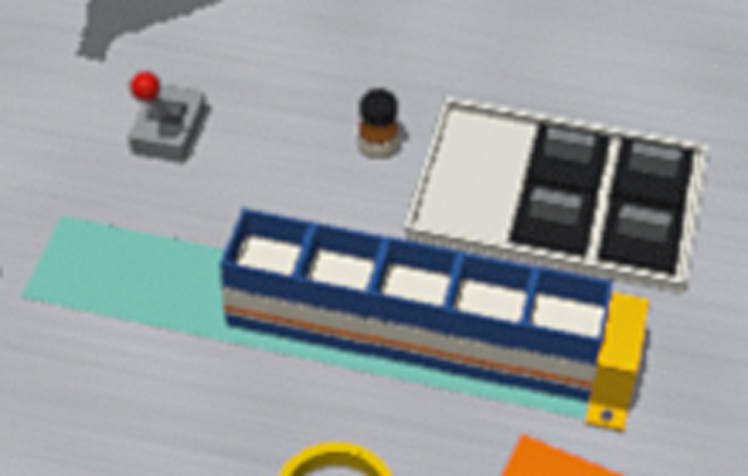

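View pics/top7.png

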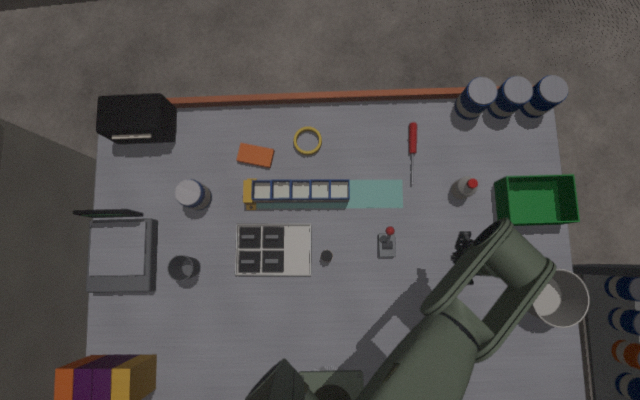

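The crop shows a straight, gap-free row against the stop, four lids lying flat in the tray, and the lever ball at (145,87) leaning away from the robot. In the top view the ball is at (390,230), and the bystanders have not moved.

```bash
python3 -c "
from workcell import r
print(r.close_job())"
```

```text
the job is handed in; nothing more can be done
None
```

The job is handed in (no verdict came back): the four lids that were there lie flat in the tray with their grip bars up, all five open tins stand in one gap-free row flush against the end stop (291 mm long), the red lever is against its far stop, and nothing else on the bench was moved.

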